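# Put the aerosol can away in the latched wire cage

## Robot

A 6-joint arm with a two-finger parallel gripper is mounted at the origin on a cart in front of the work surface, level with it; the furniture and walls round the work are solid. World frame = base frame: x ahead of the robot, y to its left, z up, the work surface at z = 0. Lengths are in mm, angles in rad, forces in N, time in s.
With the tool pointing down it reaches from about 350 to 975 mm from the base axis. Payload 7.1 kg.
Tool frame: the origin (TCP) lies at the very end of the fingers, on their centre line; the grasp point (between the pads) lies 19 mm behind it; z points along the fingers, x is the direction in which the jaws open and shut, and the axes are right-handed (so a half turn about z gives the same grasp; the last joint's range is limited). The gripper opens to 88 mm and grips with 3 to 60 N. Pads are 20 mm wide; open, the fingers measure 115 mm over their backs; the gripper's body (75 mm by 178 mm) begins 61 mm behind the grasp point.
Start: joints at [-1.261, 0.423, 1.63, -0, 1.089, -0.019], TCP at [201.834, -591.496, 222.675] pointing down, gripper open.
Joint ranges: [-3, 3], [-0.9, 2.11], [0.09, 2.58], [-1.31, 4.45], [0.11, 2.69], [-2.54, 2.54]. Speed limits (rad/s): [2.39, 2.39, 3.01, 3.14, 3.14, 3.14].

## Interface

Orientations are given as a rotation vector (axis times angle).
In Python, from workcell import ctrl gives the robot as it stands. The module is installed in compiled form; this text tells all that it offers.
- The arm moves only by the tool move_arm, never from a script. Its argument "motion" is a list of rows, each a list of 2 entries, a list of its own where there are three numbers: the shift along the tool's x, y, z normalised to -1 to 1, where 1 is 150 mm, then the turn, a rotation vector about the tool's x, y, z normalised to -1 to 1, where 1 is 60 degrees. In form: [[[x, y, z], [rx, ry, rz]], ...]. A call has exactly 5 rows; each row is the pose to reach, as a shift and turn from the pose commanded when the call began, along the tool's axes at that moment; what a row does not reach only later rows make up. A row lasts 1/8 s, in which the tool goes at most 62.5 mm and 10.7 degrees, less where a joint would pass 70% of its speed; a pose out of reach is approached as far as the arm can. A call with a number of a shift or a turn outside -1 to 1 is refused whole. A call with a gripper value outside its range is refused whole. "gripper" is the opening, from 0 (shut) to 1 (fully open), set as the call begins (left out, the last holds). The fingers move at their own pace and stop on an object; the grip force is fixed at half the most. Time passes only in rows, so rows that repeat a pose let the fingers close, or fill a call up. It gives the time, the measured TCP pose, the force and the opening at its end, in the units of the state.
- ctrl.get_obs(): the state, without advancing time (a new reading comes with each control period).
- ctrl.get_image(name): name is "side" or "top"; returns a dict with "pixels" (384x512x3 uint8, red, green, blue), "camera_matrix" (3x3 intrinsics, pixels), "D" ([k1, k2, p1, p2, k3] as OpenCV has them; the pictures are not rectified), "R" (3x3) and "t" (3): a world point X has camera coordinates R X + t. Camera axes: x right, y down, z forward; pixel columns grow to the right and rows downward; lengths in mm; the calibration is good to about 2 mm. A picture is of the moment at which its call begins. There is no depth.
- ctrl.close_job(): hands the job in, once; it reports no verdict.
Trained networks look in the newest picture that a camera, given by its name, has taken for a name from the list of things; names that differ only in an ending like _2 or _b are one class to them, and where a whole thing is asked for, a point or a joint stands for the part that bears it (a point fixed in the world has none). Each returns a list of dicts, best first, with "p" (0 to 1); they miss things now and then, are a little off and sometimes report something else, mostly with a low value. They report only what shows in the picture. A call takes as long as a camera call. They do not tell look-alikes from the thing itself.
- ctrl.boxes_of(camera, name): "location" ([x, y, z] in mm, in world coordinates, good to about 4 mm: the middle of the surface that is visible of it).
- ctrl.regions_of(camera, name): "mask" (384x512 bool, what is visible of it).
- ctrl.pinpoint(camera, name): "location" ([x, y, z] in mm, in world coordinates, good to about 4 mm: a listed point, or the origin of a listed thing).
The state is a dict: "t": time; "qpos": joint angles; "qvel": joint speeds; "joint_torque": joint torques, N m; "ee_pos": TCP position; "orientation": TCP orientation; "ft_force": force on the tool from outside, world axes, zero at the start; "moment": the same for the moment, N m; "width": finger opening in mm.
Only numpy, scipy, OpenCV 4.12 (cv2) and the standard library are available. Lean on these libraries where they do the work, as an engineer would, in place of code of your own. Each camera call takes 0.05 s, during which the arm holds its last target.

## Task

Put the aerosol can away: lift the latch bar over its catch, swing the cage's gate open and stand the can upright on the cage floor beside the jar that is already in there. Then shut the gate, lifting the bar over the catch again and letting it drop right down behind it. Keep the can upright and don't push about or knock over the jar and the other things on the table.

Things in the scene. Friction and masses are not known exactly. Their poses are not given: they have to be found in the camera images.
- cage: Wire cage of grey steel fixed to the table, 130 deep (x), 318 wide (y), 270 high, floor 4 thick. Origin: centre of its underside; x into the cage (gate faces -x), y left. Inside: x -55 to 56, y -145 to 145; header's underside z 250. The wire top overhangs the gate by 22 mm (to x -87), so knob and inside are reached only with the tool tilted (35 to 45 deg), pointing down and into the cage.
- catch_lip (a point): Middle of the top edge of the catch's lip, in the cage's frame at x -89, y -155, z 150: the front of a steel hook on the right front post, 24 wide (y), 8 thick (x). The shut bar lies behind it with 4 mm play; the lip's top is 12 mm above the bar's top. The lip is square, with no ramp: the bar does not ride up over it, it must be lifted both to open and to shut.
- gate (a joint): Wire gate, 286 wide, from 24 to 246 above the table, 10 thick, upright hinge on the left front post. 0 = shut, grows as its free right edge swings out to the robot (clockwise from above), to a stop at 1.7 rad. Stays where it is left (hinge friction 0.04 N m). With the bar down it is stopped by the catch: from inside at once, from outside at about 0.08 rad.
- gate_hinge (a point): Point on the gate's upright hinge axis, 130 above the table; in the cage's frame at x -60, y 148. Its frame turns with the gate (gate shut: same axes as the cage); in it the gate's faces are at x -5 and 5, its free edge at y -290.
- latch_bar (a joint): Gravity latch bar: flat steel bar 225 x 16 x 8 on the outside of the gate, pivoted on the gate. 0 = down and level (in the catch, or on its rest on the gate when that is open), grows as its right end is lifted, to 0.9 rad. It falls by its own weight (0.16 kg). It clears the catch lip above 0.18 rad.
- bar_pivot (a point): Pivot of the latch bar on the gate, in the gate's frame at x -17, y -118 from gate_hinge, same height; the axis is the gate's x.
- knob (a point): Centre of the black ball knob (28 mm diameter) on a stem on the latch bar; in the bar's own frame at x -33, y -115 from the pivot, 130 above the table while the bar is down. Its frame turns with bar and gate.
- can: Tall aerosol can with a domed cap, 58 diameter (56 at the grip), 217 high, about 0.25 kg, standing on the open table to the left of the cage. Another such can stands out of reach in the group at the back left of the table and is not meant. Origin: centre of its underside, z up.
- pigment_jar: Small round jar with a black lid, 45 diameter, 105 high, standing in the left rear corner inside the cage; it stays there. Origin: centre of its underside, z up.
- water_jar: Bystander: open glass jar, 72 diameter, 72 high. Origin: centre of its underside.
- tape: Bystander: roll of masking tape lying flat, 100 diameter, 25 high. Origin: centre of its underside.
- goblet: Bystander: small goblet, 48 diameter, 73 high, far left, beyond the gate's swing. Origin: centre of its underside.
- tube: Bystander: paint tube lying on the table, 99 long, 24 high. Origin: centre of its underside.
- eraser: Bystander: eraser lying on the table, 53 x 19 x 12. Origin: centre of its underside.
Not all that is in view belongs to the job. Several things look just like the can: the one meant starts nearest to the robot's base.

How it is judged (in metres and radians):
On the way, in this order (a step that is already met when the one before it is completed fails the run):
1. the bar is lifted above its catch while the gate is still shut (value of joint latch_bar above 0.12 rad and value of joint gate below 0.06 rad), for 0.05 s.
2. the can stands upright on the cage floor and is let go (x of can in the frame of cage between -0.045 and 0.045 m and y of can in the frame of cage between -0.115 and 0.115 m and z of can in the frame of cage below 0.012 m and angle between can's own z axis and vertical below 0.1 rad and linear speed of can below 0.02 m/s and contact force between the fingers and can below 0.05 N and value of joint gate above 0.3 rad), for 0.2 s.
3. the gate is swung to with the bar held up over the catch (all of step 1), for 0.05 s.
At the end, for the whole second after the job is handed in: The gate is shut (under 0.025 rad), the bar is down behind its catch (under 0.03 rad), the can stands upright (within 0.1 rad) and still on the cage floor, let go, and the jar stands upright in the cage (value of joint gate below 0.025 rad and value of joint latch_bar below 0.03 rad and x of can in the frame of cage between -0.045 and 0.045 m and y of can in the frame of cage between -0.115 and 0.115 m and z of each of can, pigment_jar in the frame of cage below 0.012 m and angle between each of can, pigment_jar's own z axis and vertical below 0.1 rad and linear speed of can below 0.02 m/s and horizontal distance between pigment_jar and cage below 0.17 m); the robot touches nothing.
It fails at once if the can is tipped by more than 0.5 rad (angle between can's own z axis and vertical above 0.5 rad).
It fails at once if the jar in the cage is knocked over or pushed by more than 30 mm (distance of pigment_jar from where it was at the start of the episode above 0.03 m or angle between pigment_jar's own z axis and vertical above 0.5 rad).
It fails at once if a bystander is pushed by more than 30 mm or knocked over (distance of any of water_jar, tape, goblet, tube, eraser from where it was at the start of the episode above 0.03 m).
It also fails if it takes over 72 s, if anything falls off the work surface, if the arm or the gripper's body presses on something with over 40 N, if the wrist force passes 120 N, or if a joint passes its speed limit or range.

## Working session

There is one attempt and no reset: what is moved stays moved. The work goes in short steps, Python scripts to look and compute and a tool call to move; the robot and the scene stay as the last step left them, time stands still between calls to the robot, and variables do not carry over. Pictures are saved under pics/ and viewed, and the job is handed in when it is done.

Besides the shell and the picture viewer there is one more tool, called after "Request:" by a JSON object that holds its "name" and its "arguments". move_arm: Moves the arm, as the interface text tells. Its arguments: {"type":"object","properties":{"motion":{"type":"array","items":{"type":"array"}},"gripper":{"type":"number"}},"required":["motion"]}

```bash
mkdir -p pics; ls; python3 - <<'E'
from workcell import ctrl
import cv2
o=ctrl.get_obs()
print({k:(v if not hasattr(v,'tolist') else v.tolist()) for k,v in o.items()})
for c in ['side','top']:
    im=ctrl.get_image(c); cv2.imwrite(f'pics/{c}0.png',im['pixels'][:,:,::-1])
    print(c,im['camera_matrix'],im['D'],im['R'],im['t'])
    for n in ['cage','can','pigment_jar','water_jar','tape','goblet','tube','eraser','knob','bar_pivot','gate_hinge','catch_lip']:
        r=ctrl.pinpoint(c,n)
        print(c,n,[( [round(float(x)) for x in d['location']],round(float(d['p']),2)) for d in r])
E
```

```text
pics
{'t': 0.0, 'qpos': [-1.2609923171703914, 0.4238867105386354, 1.6306763953020622, -8.297310069538115e-08, 1.0885903474379093, -0.019017866090000606], 'qvel': [-0.001077728808096561, 0.0015170334989619465, -1.973471801658976e-06, 0.0002463911310525283, -0.0015816349065089247, -0.00018899308559084912], 'joint_torque': [-0.000889050406840397, -54.4627583026886, -27.36664116382599, 0.06427114829421043, 0.022825317573733628, -0.0001281358072446892], 'ee_pos': [201.67541804126145, -590.983619995757, 221.878400777068], 'orientation': [-2.5543127715604554, 1.8273564042012151, 0.0019659749517740694], 'ft_force': [0.6601067070915352, -0.476399961593559, -0.08886910484489206], 'moment': [-0.0004852828050972203, 0.02631695496010861, 0.046280641830896], 'width': 88.02811867206546}
side [[406.53092065   0.         259.87373649]
 [  0.         406.53092065 192.08375067]
 [  0.           0.           1.        ]] [-0.02086182  0.          0.          0.          0.        ] [[-0.99068361 -0.13587415 -0.00917608]
 [-0.05665812  0.4725012  -0.87950695]
 [ 0.12383797 -0.87079322 -0.47579757]] [ 509
[... 902 characters left out ...]
-01 -2.66851091e-01]
 [ 2.60804181e-01  5.64932627e-02 -9.63737356e-01]] [-129.12358676  527.27263873 1188.8365741 ]
top cage [([587, -199, 2], 0.83)]
top can [([411, 300, 1], 0.97), ([549, 270, 7], 0.83), ([508, 358, 2], 0.82), ([330, 497, -3], 0.61), ([598, -121, 132], 0.5)]
top pigment_jar [([692, -202, 3], 0.54)]
top water_jar [([492, -479, 4], 0.8)]
top tape [([386, -449, 0], 0.91)]
top goblet [([696, 381, -2], 0.57)]
top tube [([386, -52, 2], 0.51)]
top eraser [([500, 13, 1], 0.42), ([695, 380, 0], 0.35)]
top knob [([485, -108, 128], 0.65)]
top bar_pivot [([598, -119, 132], 0.79), ([694, -203, 4], 0.55)]
top gate_hinge [([724, -107, 136], 0.77)]
top catch_lip [([420, -144, 149], 0.71)]
```

View pics/side0.png

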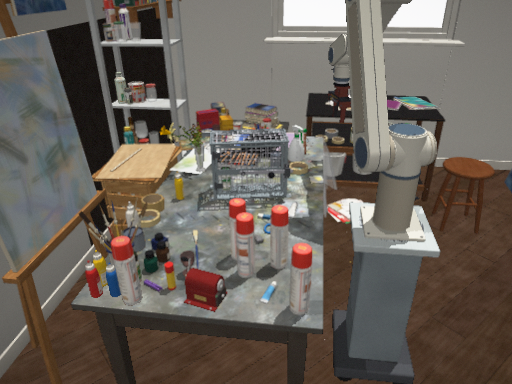

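View pics/top0.png

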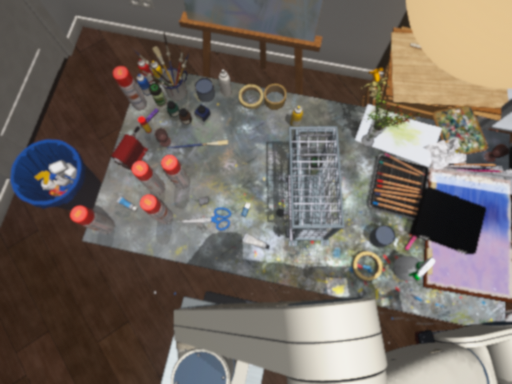

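Of the things that could be the can (side picture), the red-capped cans are at px (280,237), (245,245), (300,278), (237,230) and (125,270). The pinpoint at (411,298) is nearest the base. I'll check that in a crop and set up the helpers.

```bash
cat > h.py <<'E'
import numpy as np, cv2
from scipy.spatial.transform import Rotation as Rot
from workcell import ctrl
C0=np.array([588,-198.5,0.]); YAW=np.deg2rad(-77.6)
Rc=Rot.from_euler('z',YAW).as_matrix()
def cage(p): return C0+Rc@np.array(p,float)
def tocage(p): return Rc.T@(np.array(p,float)-C0)
def pose(o=None):
    o=o or ctrl.get_obs(); return np.array(o['ee_pos']),Rot.from_rotvec(o['orientation']).as_matrix()
def Rtool(head,tilt,flip=1):
    "head: deg heading of tool z, tilt from straight down; flip +-1: x tool = flip*(left of heading)"
    h=np.deg2rad(head);t=np.deg2rad(tilt)
    z=np.array([np.cos(h)*np.sin(t),np.sin(h)*np.sin(t),-np.cos(t)])
    x=flip*np.array([-np.sin(h),np.cos(h),0]); return np.array([x,np.cross(z,x),z]).T
def rows(p,R,grasp=False,frm=None):
    "normalised shift/turn; p = TCP target (or grasp point if grasp)"
    p=np.array(p,float)
    if grasp: p=p+19*R[:,2]
    p0,R0=frm or pose()
    s=R0.T@(p-p0)/150; r=Rot.from_matrix(R0.T@R).as_rotvec()/np.deg2rad(60)
    return s.round(3).tolist(),r.round(3).tolist()
def project(im,P):
    rv=cv2.Rodrigues(np.array(im['R']))[0]
    return cv2.projectPoints(np.array(P,float).reshape(-1,1,3),rv,np.array(im['t'],float),np.array(im['camera_matrix']),np.array(im['D'],float))[0].reshape(-1,2)
E
python3 - <<'E'
from h import *
o=ctrl.get_obs();q=o['qpos'];p,R=pose(o)
print(R.round(3))
M=(Rot.from_euler('z',q[0])*Rot.from_euler('y',q[1]+q[2])*Rot.from_euler('z',q[3])*Rot.from_euler('y',q[4])*Rot.from_euler('z',q[5])).as_matrix()
print(M.round(3))
im=ctrl.get_image('side');print(project(im,[[411,298,0],[411,298,217],[588,-199,0],[481,-110,130],[418,-146,150]]).round())
a=im['pixels'][180:330,200:330,::-1];cv2.imwrite('pics/crop1.png',cv2.resize(a,None,fx=4,fy=4))
b=im['pixels'][115:215,190:310,::-1];cv2.imwrite('pics/crop2.png',cv2.resize(b,None,fx=6,fy=6,interpolation=cv2.INTER_CUBIC))
E
```

```text
[[ 0.323 -0.946 -0.   ]
 [-0.946 -0.323  0.   ]
 [-0.     0.    -1.   ]]
[[-0.323  0.946 -0.   ]
 [ 0.946  0.323  0.   ]
 [ 0.    -0.    -1.   ]]
[[278. 264.]
 [279. 208.]
 [250. 191.]
 [271. 175.]
 [287. 168.]]
```

View pics/crop1.png

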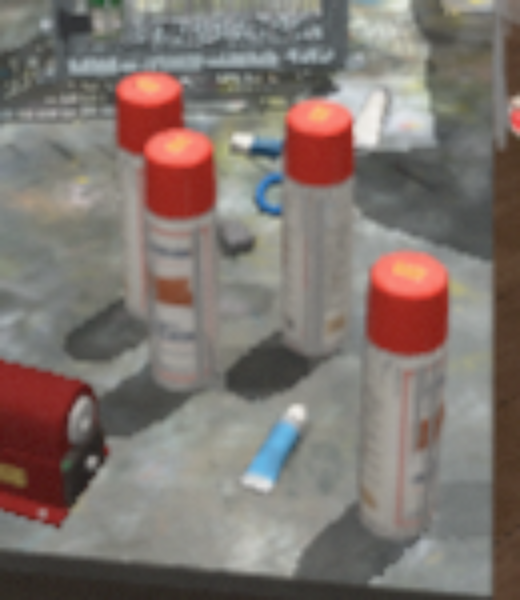

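View pics/crop2.png

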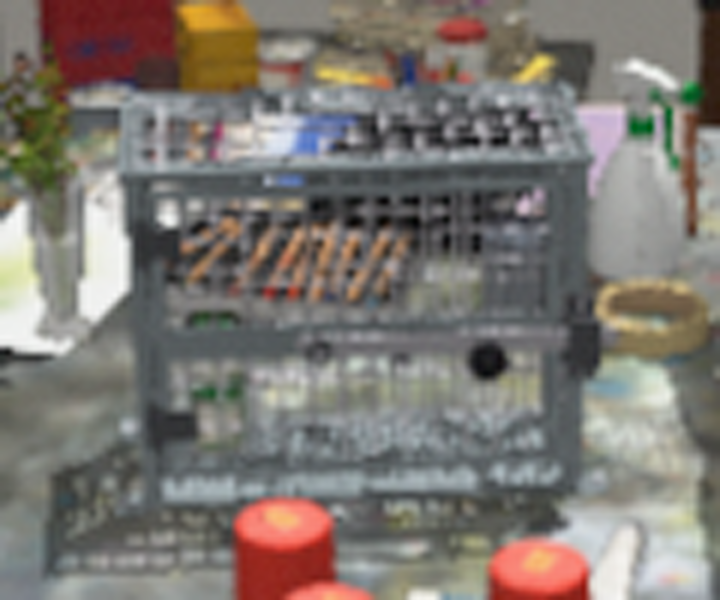

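Request:
{"name": "move_arm", "arguments": {"motion": [[[0, 0, -0.3], [0, 0, 0]], [[0, 0, -0.6], [0, 0, 0]], [[0, 0, -1], [0, 0, 0]], [[0, 0, -1], [0, 0, 0]], [[0, 0, -1], [0, 0, 0]]]}}

```text
t: 1.98
ee_pos: [201.7, -591.1, 372.2]
orientation: [-2.555, 1.828, 0.001]
ft_force: [0.9, -0.1, -0.3]
width: 87.8
```

```bash
cat > log.py <<'E'
from h import *
import json
o=ctrl.get_obs(); open('log.jsonl','a').write(json.dumps([list(map(float,o['qpos'])),list(map(float,o['ee_pos'])),list(map(float,o['orientation']))])+'\n')
print(round(o['t'],2),np.round(o['ee_pos'],1),np.round(o['qpos'],3),np.round(o['ft_force'],1),round(o['width'],1)); print(pose(o)[1].round(2))
E
python3 log.py; python3 - <<'E'
from h import *
# cage fit
a=np.array([[-60,148],[-89,-155],[-77,30],[-110,-85],[0,0.]]);b=np.array([[723,-109],[418,-146],[600,-118],[483,-108],[587.5,-199]])
M,_=cv2.estimateAffinePartial2D(a,b); 
ac=a-a.mean(0);bc=b-b.mean(0);th=np.arctan2((ac[:,0]*bc[:,1]-ac[:,1]*bc[:,0]).sum(),(ac*bc).sum())
Rz=np.array([[np.cos(th),-np.sin(th)],[np.sin(th),np.cos(th)]]);print(np.rad2deg(th),b.mean(0)-Rz@a.mean(0)); print((a@Rz.T+b.mean(0)-Rz@a.mean(0)-b).round(1))
print(rows([300,-420,420],Rtool(0,0)))
E
```

```text
1.98 [ 201.7 -591.1  372.2] [-1.261  0.295  1.47   0.     1.378 -0.019] [ 0.9 -0.1 -0.3] 87.8
[[ 0.32 -0.95 -0.  ]
 [-0.95 -0.32  0.  ]
 [-0.   -0.   -1.  ]]
-77.87072910077055 [ 588.54311623 -199.09436465]
[[-2.4 -0.3]
 [ 0.3  1.4]
 [ 1.7  0.5]
 [-0.7 -1.4]
 [ 1.  -0.1]]
([-0.868, -0.988, -0.319], [-0.001, 0.0, -2.686])
```

```bash
sed -i 's/^C0=.*/C0=np.array([588.5,-199.1,0.]); YAW=np.deg2rad(-77.8)/' h.py; python3 - <<'E'
from h import *
p,R=pose(); 
R1=Rot.from_euler('z',35,degrees=True).as_matrix()@R
print(rows([330,-440,440],R1))
E
```

```text
([-0.677, -1.135, -0.452], [-0.0, -0.0, -0.583])
```

Request:
{"name": "move_arm", "arguments": {"motion": [[[-0.12, -0.2, -0.09], [0, 0, -0.12]], [[-0.24, -0.4, -0.18], [0, 0, -0.24]], [[-0.36, -0.6, -0.27], [0, 0, -0.36]], [[-0.48, -0.8, -0.36], [0, 0, -0.48]], [[-0.6, -1.0, -0.45], [0, 0, -0.58]]]}}

```text
t: 2.6
ee_pos: [315.0, -456.4, 438.2]
orientation: [-2.984, 0.974, 0.005]
ft_force: [0.5, -0.5, 0.4]
width: 88.0
```

```bash
python3 log.py; python3 - <<'E'
from h import *
p,R=pose(); 
R1=Rot.from_euler('z',30,degrees=True).as_matrix()@R
print(rows([400,-290,450],R1))
E
```

```text
2.6 [ 315.  -456.4  438.2] [-0.988  0.142  1.521  0.     1.482 -0.357] [ 0.5 -0.5  0.4] 88.0
[[ 0.81 -0.59 -0.  ]
 [-0.59 -0.81  0.  ]
 [-0.   -0.   -1.  ]]
([-0.197, -1.23, -0.076], [-0.002, -0.001, -0.5])
```

Request:
{"name": "move_arm", "arguments": {"motion": [[[-0.04, -0.2, -0.02], [0, 0, -0.1]], [[-0.08, -0.4, -0.04], [0, 0, -0.2]], [[-0.12, -0.6, -0.06], [0, 0, -0.3]], [[-0.16, -0.8, -0.08], [0, 0, -0.4]], [[-0.2, -1.0, -0.08], [0, 0, -0.5]]]}}

```text
t: 3.22
ee_pos: [379.4, -318.0, 450.2]
orientation: [-3.135, 0.169, 0.004]
ft_force: [0.2, 0.1, 0.1]
width: 88.1
```

```bash
python3 log.py; cat > kin.py <<'E'
from h import *
import json
from scipy.optimize import least_squares
D=[json.loads(l) for l in open('log.jsonl')]
D=[([-1.2609923171703914,0.4238867105386354,1.6306763953020622,0,1.0885903474379093,-0.019017866],[201.675,-590.98,221.88],None)]+D
Z=Rot.from_euler('z',np.pi)
def fkR(q): return (Rot.from_euler('z',q[0])*Rot.from_euler('y',q[1]+q[2])*Rot.from_euler('z',q[3])*Rot.from_euler('y',q[4])*Rot.from_euler('z',q[5])*Z).as_matrix()
def fk(q,k):
    a,L2,L3,e,d1,dT=k; s=q[1]+q[2]
    r=a+L2*np.sin(q[1])+L3*np.sin(s)+e*np.cos(s); z=d1+L2*np.cos(q[1])+L3*np.cos(s)-e*np.sin(s)
    R=fkR(q); return np.array([r*np.cos(q[0]),r*np.sin(q[0]),z])+dT*R[:,2],R
def fit():
    k0=np.array([0,450,450,0,200,300.])
    f=lambda k:np.concatenate([(fk(q,k)[0]-p) for q,p,_ in D]+[(k-k0)*[.01,.001,.001,.01,.001,.001]])
    s=least_squares(f,k0); return s.x,s.fun
K,res=fit()
LO=np.array([-3,-.9,.09,-1.31,.11,-2.54]);HI=np.array([3,2.11,2.58,4.45,2.69,2.54])
def ik(p,R,q0,n=1):
    def f(q):
        pp,RR=fk(q,K); return np.concatenate([(pp-p)/100,Rot.from_matrix(R.T@RR).as_rotvec()])
    q0=np.clip(q0,LO+.01,HI-.01)
    s=least_squares(f,q0,bounds=(LO,HI)); return s.x,np.abs(s.fun).max()
E
python3 -c "
from kin import *
print(K.round(1)); print(res.round(1))"
```

```text
3.23 [ 379.4 -318.   450.2] [-0.722  0.033  1.616  0.     1.496 -0.614] [0.2 0.1 0.1] 88.1
[[ 0.99 -0.11 -0.  ]
 [-0.11 -0.99  0.  ]
 [-0.   -0.   -1.  ]]
[2.000e-01 5.620e+02 4.849e+02 7.680e+01 3.607e+02 3.576e+02]
[-11.3  -3.6  -0.  -11.3  -3.6   0.  -10.   -6.5  -0.   -7.8  -9.   -0.
   0.    0.1   0.    0.8   0.2   0.1]
```

```bash
python3 - <<'E'
s=open('kin.py').read()
s=s.replace("a,L2,L3,e,d1,dT=k","a,L2,L3,e,d1,dT,b=k").replace("np.array([r*np.cos(q[0]),r*np.sin(q[0]),z])","np.array([r*np.cos(q[0])-b*np.sin(q[0]),r*np.sin(q[0])+b*np.cos(q[0]),z])").replace("200,300.]","200,300.,0]").replace(".001,.001])",".001,.001,.001])").replace("[.01,.001,.001,.01,.001,.001]","[.01,.001,.001,.01,.001,.001,.001]")
open('kin.py','w').write(s)
E
python3 -c "
from kin import *
print(K.round(1)); print(res.round(1))
q=np.array(D[-1][0])
kn=cage([-110,-85,130])
print('knob',kn)
def tests(name,g,head,tilt):
  for fl in (1,-1):
    R=Rtool(head,tilt,fl); best=None
    for q4 in (-1,0,1,2,3,4):
      for q6 in (-1.5,0,1.5):
        x,e=ik(np.array(g)+19*R[:,2],R,[q[0]+.5,.3,1.6,q4,1.2,q6])
        if e<1e-3: print(name,head,tilt,fl,x.round(2))
for h in (-77.8,-60,-40):
  tests('knob',kn,h,40)
tests('cage',cage([-10,-40,120]),-77.8,42)
for h in (-77.8,-40,0,36):
  tests('can',[411,298,120],h,42)
" | sort -u
```

```text
0.   0.8  0.1 -0.   0. ]
[ -0.  562.9 484.9  77.2 296.9 294.3  11.9]
[ 0.  -0.  -0.  -0.   0.   0.   0.  -0.   0.   0.  -0.  -0.  -0.   0.1
cage -77.8 42 -1 [-0.06  0.57  1.98 -1.18  0.77 -2.45]
cage -77.8 42 1 [-0.06  0.57  1.98 -1.18  0.77  0.7 ]
can -40 42 -1 [ 0.97  0.56  2.01 -0.97  0.94 -2.3 ]
can -40 42 1 [ 0.97  0.56  2.01 -0.97  0.94  0.84]
can -77.8 42 -1 [ 0.89  0.66  1.76 -0.58  1.28 -2.13]
can -77.8 42 1 [ 0.89  0.66  1.76 -0.58  1.28  1.01]
can 36 42 -1 [ 0.59  0.43  2.37  3.08  0.4  -1.54]
can 36 42 1 [0.59 0.43 2.37 3.08 0.4  1.6 ]
knob -40 40 -1 [-0.02  0.4   2.32  4.36  0.44 -2.21]
knob -40 40 1 [-0.02  0.4   2.32  4.36  0.44  0.93]
knob -77.8 40 -1 [ 0.12  0.48  2.11 -1.08  0.81 -2.36]
knob -77.8 40 1 [ 0.12  0.48  2.11 -1.08  0.81  0.78]
knob [ 482.17392138 -109.54685933  130.        ]
```

```bash
python3 - <<'E'
from kin import *
R=Rtool(-77.8,40,1); p,R0=pose()
print(rows([400,-190,450],R),rows([430,0,380],R))
g=cage([-110,-85,130])
p1=np.array([420,-60,400.])
print(ik(p1,R,[-.1,.3,1.9,-1,.8,.7]),ik(g-100*R[:,2],R,[-.1,.3,1.9,-1,.8,.7]))
E
```

```text
([0.045, -0.863, 0.003], [-0.663, 0.109, -0.293]) ([0.109, -2.143, 0.472], [-0.663, 0.109, -0.293])
(array([ 0.28772722, -0.05697129,  1.96545831, -0.71470024,  1.36077932,
        0.27647964]), np.float64(2.2737367544323206e-15)) (array([ 0.28538525,  0.30371015,  2.06853555, -0.84723744,  1.02636873,
        0.62475261]), np.float64(6.014365021930775e-10))
```

Request:
{"name": "move_arm", "arguments": {"motion": [[[0.01, -0.2, 0], [-0.13, 0.02, -0.06]], [[0.02, -0.4, 0], [-0.26, 0.04, -0.12]], [[0.03, -0.6, 0], [-0.4, 0.06, -0.18]], [[0.04, -0.8, 0], [-0.53, 0.09, -0.24]], [[0.05, -1.0, 0], [-0.66, 0.11, -0.29]]]}}

```text
t: 3.85
ee_pos: [403.0, -170.0, 450.9]
orientation: [2.429, 0.255, 0.097]
ft_force: [1.2, 0.7, -0.6]
width: 87.8
```

```bash
python3 log.py; python3 - <<'E'
from kin import *
print(K.round(1),res.round(1)[-10:])
R=Rtool(-77.8,40,1); p,R0=pose()
g=cage([-110,-85,130])
print(rows([440,-60,380],R), g-100*R[:,2])
E
```

```text
3.85 [ 403.  -170.   450.9] [ 0.037 -0.17   1.958 -0.722  1.293  0.013] [ 1.2  0.7 -0.6] 87.8
[[ 0.98  0.16  0.14]
 [ 0.21 -0.75 -0.63]
 [ 0.    0.65 -0.76]]
[ -0.  563.1 484.9  77.4 312.3 309.6  11.9] [ 0.   0.  -0.  -0.   0.1  0.   0.8  0.1  0.   0. ]
([0.393, -0.814, -0.068], [0.004, -0.0, -0.004]) [468.5902253  -46.71977669 206.60444431]
```

Request:
{"name": "move_arm", "arguments": {"motion": [[[0.08, -0.2, 0], [0, 0, 0]], [[0.16, -0.4, 0], [0, 0, 0]], [[0.25, -0.6, 0], [0, 0, 0]], [[0.33, -0.8, 0], [0, 0, 0]], [[0.4, -1.0, 0], [0, 0, 0]]]}}

```text
t: 4.47
ee_pos: [438.2, -45.5, 353.6]
orientation: [2.433, 0.253, 0.093]
ft_force: [0.9, -1.1, -0.3]
width: 87.6
```

```bash
python3 log.py; python3 - <<'E'
from kin import *
for c in ('side','top'):
    ctrl.get_image(c)
    for n in ('knob','catch_lip','bar_pivot','can','pigment_jar'): print(c,n,[(np.round(d['location']),round(d['p'],2)) for d in ctrl.pinpoint(c,n)][:3])
R=Rtool(-77.8,40,1); p,R0=pose()
g=cage([-110,-85,130])
print(rows(g-60*R[:,2],R),rows(g,R,True))
E
```

```text
4.47 [438.2 -45.5 353.6] [ 0.331  0.042  1.988 -0.724  1.299  0.394] [ 0.9 -1.1 -0.3] 87.6
[[ 0.98  0.16  0.13]
 [ 0.21 -0.75 -0.63]
 [ 0.    0.64 -0.77]]
side knob [(array([ 482., -109.,  132.]), 0.63), (array([384., -47.,  -0.]), 0.56)]
side catch_lip [(array([ 420., -147.,  154.]), 0.66)]
side bar_pivot [(array([ 600., -116.,  131.]), 0.63)]
side can [(array([413., 298.,   1.]), 0.98), (array([509., 362.,  -2.]), 0.91), (array([549., 270.,  -2.]), 0.91)]
side pigment_jar [(array([ 695., -199.,    6.]), 0.58)]
top knob [(array([ 480., -105.,  130.]), 0.5)]
top catch_lip [(array([ 421., -146.,  150.]), 0.97), (array([ 496., -481.,    2.]), 0.66), (array([696., 379.,  -2.]), 0.42)]
top bar_pivot [(array([ 602., -120.,  128.]), 0.7)]
top can [(array([328., 497.,  -3.]), 0.69)]
top pigment_jar [(array([ 695., -201.,    1.]), 0.76)]
([0.188, -0.611, 1.06], [-0.0, 0.0, -0.008]) ([0.188, -0.61, 1.586], [-0.0, 0.0, -0.008])
```

Request:
{"name": "move_arm", "arguments": {"motion": [[[0.06, -0.2, 0.2], [0, 0, 0]], [[0.12, -0.4, 0.4], [0, 0, 0]], [[0.19, -0.61, 0.6], [0, 0, 0]], [[0.19, -0.61, 0.8], [0, 0, 0]], [[0.19, -0.61, 1.0], [0, 0, 0]]], "gripper": 0.55}}

```text
t: 5.7
ee_pos: [473.5, -66.1, 181.6]
orientation: [2.433, 0.252, 0.098]
ft_force: [0.0, 0.5, 0.6]
width: 48.5
```

```bash
python3 log.py; python3 - <<'E'
from kin import *
R=Rtool(-77.8,40,1); p,R0=pose()
g=cage([-110,-85,130])
print(rows(g-4*R[:,2],R,True),K)
im=ctrl.get_image('side');a=im['pixels'][115:215,190:310,::-1];cv2.imwrite('pics/c3.png',cv2.resize(a,None,fx=6,fy=6,interpolation=cv2.INTER_CUBIC))
E
```

```text
5.7 [473.5 -66.1 181.6] [ 0.263  0.358  2.085 -0.892  0.969  0.683] [0.  0.5 0.6] 48.5
[[ 0.98  0.16  0.14]
 [ 0.21 -0.75 -0.63]
 [ 0.    0.64 -0.77]]
([-0.005, 0.005, 0.553], [-0.0, -0.0, -0.006]) [-2.85154975e-03  5.63080705e+02  4.84897780e+02  7.74770128e+01
  3.12398428e+02  3.09645315e+02  1.19004556e+01]
```

View pics/c3.png

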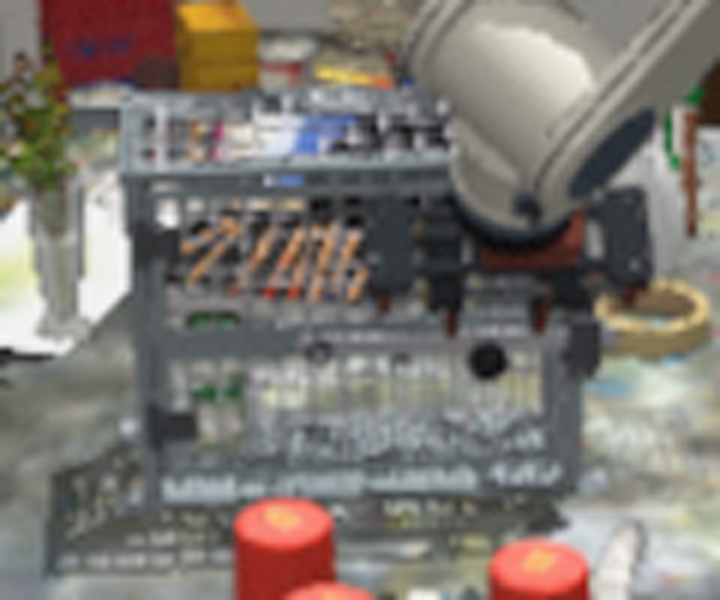

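The fingertips, at crop px (450,325) and (540,325), straddle the knob at (488,360). I'll advance and then close.

Request:
{"name": "move_arm", "arguments": {"motion": [[[0, 0, 0.15], [0, 0, 0]], [[0, 0, 0.3], [0, 0, 0]], [[0, 0, 0.45], [0, 0, 0]], [[0, 0, 0.55], [0, 0, 0]], [[0, 0, 0.55], [0, 0, 0]]]}}

```text
t: 6.38
ee_pos: [484.1, -118.1, 119.0]
orientation: [2.433, 0.25, 0.096]
ft_force: [0.7, -0.1, -0.0]
width: 48.6
```

Request:
{"name": "move_arm", "arguments": {"motion": [[[0, 0, 0], [0, 0, 0]], [[0, 0, 0], [0, 0, 0]], [[0, 0, 0], [0, 0, 0]], [[0, 0, 0], [0, 0, 0]], [[0, 0, 0], [0, 0, 0]]], "gripper": 0}}

```text
t: 7.0
ee_pos: [483.8, -117.6, 119.6]
orientation: [2.433, 0.251, 0.097]
ft_force: [-4.6, 4.4, 6.1]
width: 26.9
```

```bash
python3 log.py
```

```text
7.0 [ 483.8 -117.6  119.6] [ 0.146  0.483  2.11  -1.055  0.829  0.794] [-4.6  4.4  6.1] 26.9
[[ 0.98  0.15  0.14]
 [ 0.21 -0.75 -0.63]
 [ 0.    0.64 -0.77]]
```

```bash
cat >> kin.py <<'E'
def knob(th,ph):
    v=np.array([-17-33,-118-115*np.cos(ph),115*np.sin(ph)]); return cage(np.array([-60,148,130])+Rot.from_euler('z',-th).as_matrix()@v)
if len(D)==0: pass
E
python3 - <<'E'
from kin import *
p,R=pose(); k0=knob(0,0)
for th,ph in ((0,.2),(0,.38)): print(rows(p+knob(th,ph)-k0,R))
E
```

```text
([0.016, 0.098, -0.117], [0.0, 0.0, 0.0])
([0.056, 0.182, -0.218], [0.0, 0.0, 0.0])
```

Request:
{"name": "move_arm", "arguments": {"motion": [[[0.01, 0.05, -0.06], [0, 0, 0]], [[0.015, 0.1, -0.12], [0, 0, 0]], [[0.03, 0.14, -0.17], [0, 0, 0]], [[0.055, 0.18, -0.22], [0, 0, 0]], [[0.055, 0.18, -0.22], [0, 0, 0]]]}}

```text
t: 7.62
ee_pos: [490.4, -116.2, 163.1]
orientation: [2.432, 0.248, 0.094]
ft_force: [-10.7, 1.1, 4.1]
width: 26.8
```

```bash
python3 log.py;  python3 - <<'E'
from kin import *
for c in ('side','top'):
    im=ctrl.get_image(c)
    for n in ('knob','bar_pivot','can'): print(c,n,[(np.round(d['location']),round(d['p'],2)) for d in ctrl.pinpoint(c,n)][:4])
    a=im['pixels'][115:215,190:310,::-1] if c=='side' else im['pixels'][110:260,230:380,::-1];cv2.imwrite(f'pics/c4{c}.png',cv2.resize(a,None,fx=4,fy=4,interpolation=cv2.INTER_CUBIC))
E
```

```text
7.62 [ 490.4 -116.2  163.1] [ 0.148  0.402  2.08  -0.972  0.891  0.67 ] [-10.7   1.1   4.1] 26.8
[[ 0.98  0.15  0.13]
 [ 0.2  -0.75 -0.63]
 [ 0.    0.64 -0.77]]
side knob [(array([ 487., -109.,  170.]), 0.44)]
side bar_pivot [(array([ 600., -120.,  134.]), 0.7), (array([496.,  12.,   1.]), 0.56)]
side can [(array([410., 299.,   5.]), 0.95), (array([549., 271.,   1.]), 0.87), (array([328., 499.,   2.]), 0.67), (array([510., 361.,  -0.]), 0.57)]
top knob [(array([ 487., -104.,  170.]), 0.58)]
top bar_pivot [(array([ 599., -120.,  129.]), 0.66)]
top can [(array([409., 301.,   1.]), 0.85), (array([552., 272.,   2.]), 0.83), (array([509., 359.,   0.]), 0.7), (array([326., 498.,  -2.]), 0.63)]
```

View pics/c4side.png

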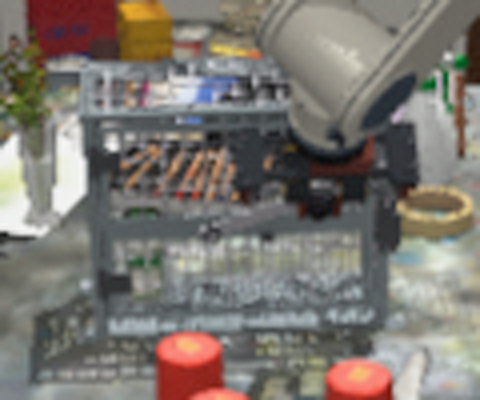

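```bash
python3 - <<'E'
from kin import *
p,R=pose();q=np.array(ctrl.get_obs()['qpos']);k0=knob(0,.36)
for th in np.arange(0,1.75,.15):
  for f in (1.,.5):
    Rt=Rot.from_euler('z',-f*th).as_matrix()@R; off=p-k0
    pt=knob(th,.36)+Rot.from_euler('z',-f*th).as_matrix()@off
    x,e=ik(pt,Rt,q); print(round(th,2),f,pt.round(),x.round(2),'%.0e'%e)
E
```

```text
0.0 1.0 [ 490. -116.  163.] [ 0.15  0.4   2.08 -0.97  0.89  0.67] 7e-10
0.0 0.5 [ 490. -116.  163.] [ 0.15  0.4   2.08 -0.97  0.89  0.67] 7e-10
0.15 1.0 [492. -82. 163.] [ 0.22  0.44  2.   -0.84  1.02  0.74] 2e-15
0.15 0.5 [492. -82. 163.] [ 0.22  0.43  2.03 -0.88  0.98  0.71] 5e-10
0.3 1.0 [498. -48. 163.] [ 0.26  0.49  1.9  -0.72  1.15  0.8 ] 6e-12
0.3 0.5 [500. -48. 163.] [ 0.28  0.46  1.96 -0.8   1.06  0.75] 3e-13
0.45 1.0 [510. -15. 163.] [ 0.29  0.55  1.8  -0.62  1.27  0.87] 5e-10
0.45 0.5 [512. -16. 163.] [ 0.32  0.5   1.88 -0.73  1.15  0.79] 5e-11
0.6 1.0 [527.  15. 163.] [ 0.3   0.6   1.68 -0.53  1.38  0.94] 1e-15
0.6 0.5 [529.  14. 163.] [ 0.35  0.55  1.79 -0.67  1.23  0.82] 2e-09
0.75 1.0 [547.  43. 163.] [ 0.3   0.66  1.56 -0.44  1.49  1.02] 1e-14
0.75 0.5 [550.  41. 163.] [ 0.37  0.6   1.69 -0.61  1.31  0.84] 2e-15
0.9 1.0 [572.  67. 163.] [ 0.29  0.72  1.44 -0.37  1.59  1.09] 5e-12
0.9 0.5 [575.  65. 163.] [ 0.38  0.65  1.59 -0.56  1.39  0.87] 2e-13
1.05 1.0 [600.  87. 163.] [ 0.27  0.79  1.31 -0.29  1.69  1.18] 3e-15
1.05 0.5 [603.  84. 163.] [ 0.37  0.71  1.47 -0.52  1.47  0.89] 5e-11
1.2 1.0 [631. 103. 163.] [ 0.25  0.85  1.18 -0.22  1.78  1.27] 1e-14
1.2 0.5 [634.  99. 163.] [ 0.36  0.77  1.35 -0.49  1.55  0.9 ] 2e-15
1.35 1.0 [663. 114. 163.] [ 0.21  0.92  1.04 -0.14  1.87  1.37] 1e-11
1.35 0.5 [667. 110. 163.] [ 0.35  0.83  1.22 -0.46  1.63  0.92] 2e-11
1.5 1.0 [697. 120. 163.] [ 0.18  0.98  0.9  -0.07  1.95  1.48] 5e-09
1.5 0.5 [700. 115. 163.] [ 0.33  0.89  1.09 -0.43  1.72  0.93] 3e-16
1.65 1.0 [732. 121. 163.] [0.14 1.05 0.76 0.01 2.03 1.59] 5e-10
1.65 0.5 [735. 115. 163.] [ 0.3   0.96  0.95 -0.41  1.8   0.95] 1e-10
```

```bash
python3 - <<'E'
from kin import *
p,R=pose();H=cage([-60,148,0])
for th in np.arange(1,6)*.09:
    Q=Rot.from_euler('z',-th).as_matrix(); print(rows(H+Q@(p-H),Q@R))
E
```

```text
([0.03, -0.103, -0.087], [-0.0, -0.055, 0.066])
([0.072, -0.204, -0.171], [-0.0, -0.111, 0.132])
([0.126, -0.302, -0.253], [-0.001, -0.166, 0.197])
([0.19, -0.395, -0.332], [-0.001, -0.221, 0.263])
([0.266, -0.484, -0.406], [-0.001, -0.277, 0.329])
```

Request:
{"name": "move_arm", "arguments": {"motion": [[[0.03, -0.103, -0.087], [0, -0.055, 0.066]], [[0.072, -0.204, -0.171], [0, -0.11, 0.132]], [[0.126, -0.302, -0.253], [0, -0.166, 0.197]], [[0.19, -0.395, -0.332], [0, -0.221, 0.263]], [[0.266, -0.484, -0.406], [0, -0.277, 0.329]]]}}

```text
t: 8.65
ee_pos: [510.8, -13.6, 163.1]
orientation: [2.429, -0.303, -0.107]
ft_force: [-3.3, 0.0, 1.0]
width: 26.9
```

```bash
python3 log.py;  python3 - <<'E'
from kin import *
im=ctrl.get_image('side')
a=im['pixels'][105:225,180:330,::-1];cv2.imwrite(f'pics/c5.png',cv2.resize(a,None,fx=4,fy=4,interpolation=cv2.INTER_CUBIC))
E
```

```text
8.65 [510.8 -13.6 163.1] [ 0.29   0.546  1.794 -0.617  1.268  0.869] [-3.3  0.   1. ] 26.9
[[ 0.97 -0.19 -0.16]
 [-0.24 -0.74 -0.62]
 [ 0.    0.64 -0.77]]
```

View pics/c5.png

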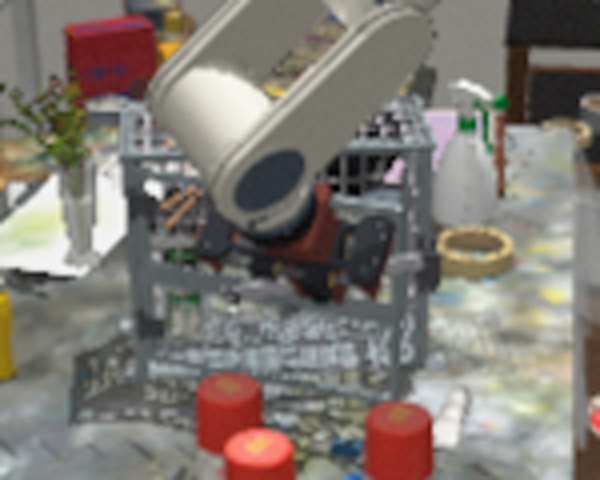

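Request:
{"name": "move_arm", "arguments": {"motion": [[[0.03, -0.103, -0.087], [0, -0.055, 0.066]], [[0.072, -0.204, -0.171], [0, -0.11, 0.132]], [[0.126, -0.302, -0.253], [0, -0.166, 0.197]], [[0.19, -0.395, -0.332], [0, -0.221, 0.263]], [[0.266, -0.484, -0.406], [0, -0.277, 0.329]]]}}

```text
t: 9.32
ee_pos: [574.3, 69.1, 163.1]
orientation: [2.325, -0.843, -0.303]
ft_force: [0.7, -2.2, -4.7]
width: 26.6
```

Request:
{"name": "move_arm", "arguments": {"motion": [[[0.03, -0.103, -0.087], [0, -0.055, 0.066]], [[0.072, -0.204, -0.171], [0, -0.11, 0.132]], [[0.126, -0.302, -0.253], [0, -0.166, 0.197]], [[0.19, -0.395, -0.332], [0, -0.221, 0.263]], [[0.266, -0.484, -0.406], [0, -0.277, 0.329]]]}}

```text
t: 9.95
ee_pos: [666.1, 115.0, 163.1]
orientation: [2.114, -1.363, -0.491]
ft_force: [-0.2, -4.4, -4.4]
width: 26.7
```

```bash
python3 log.py;  python3 - <<'E'
from kin import *
for c in ('side','top'):
    im=ctrl.get_image(c)
    for n in ('knob','bar_pivot'): print(c,n,[(np.round(d['location']),round(d['p'],2)) for d in ctrl.pinpoint(c,n)][:4])
    cv2.imwrite(f'pics/c6{c}.png',im['pixels'][:,:,::-1])
print(knob(1.35,.36))
p,R=pose();print(rows(p+knob(1.35,0)-knob(1.35,.36),R))
E
```

```text
9.95 [666.1 115.  163.1] [ 0.215  0.919  1.034 -0.14   1.868  1.367] [-0.2 -4.4 -4.4] 26.7
[[ 0.41 -0.7  -0.58]
 [-0.91 -0.32 -0.26]
 [ 0.    0.64 -0.77]]
side knob [(array([675., 119., 172.]), 0.5)]
side bar_pivot [(array([687.,   4., 134.]), 0.71), (array([ 419., -147.,  153.]), 0.51)]
top knob []
top bar_pivot [(array([686.,   3., 129.]), 0.71), (array([497.,  16.,  -1.]), 0.38)]
[671.02697615 116.57009891 170.51153683]
([-0.049, -0.173, 0.208], [0.0, 0.0, 0.0])
```

View pics/c6side.png

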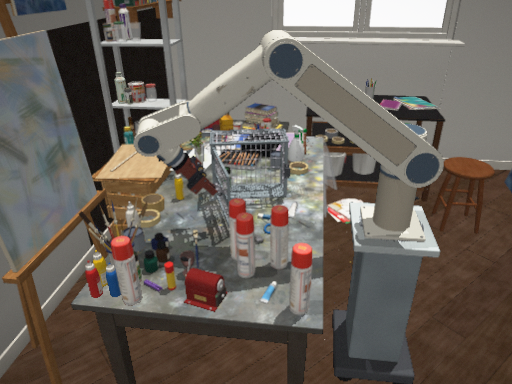

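View pics/c6top.png

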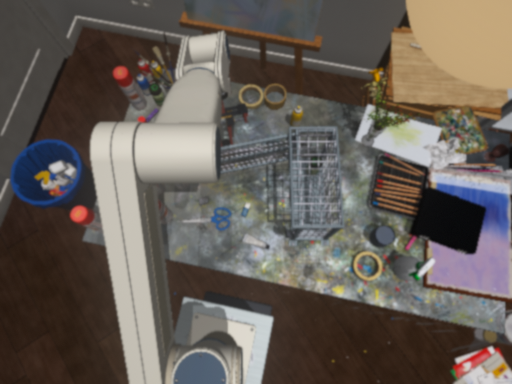

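Request:
{"name": "move_arm", "arguments": {"motion": [[[-0.015, -0.04, 0.05], [0, 0, 0]], [[-0.03, -0.08, 0.1], [0, 0, 0]], [[-0.04, -0.13, 0.16], [0, 0, 0]], [[-0.05, -0.17, 0.205], [0, 0, 0]], [[-0.05, -0.17, 0.205], [0, 0, 0]]]}}

```text
t: 10.88
ee_pos: [660.8, 120.7, 121.7]
orientation: [2.111, -1.359, -0.493]
ft_force: [2.7, -7.5, 0.5]
width: 26.6
```

Request:
{"name": "move_arm", "arguments": {"motion": [[[0, 0, 0], [0, 0, 0]], [[0, 0, 0], [0, 0, 0]], [[0, 0, 0], [0, 0, 0]], [[0, 0, -0.15], [0, 0, 0]], [[0, 0, -0.4], [0, 0, 0]]], "gripper": 0.6}}

```text
t: 11.5
ee_pos: [695.4, 138.1, 168.3]
orientation: [2.111, -1.358, -0.497]
ft_force: [0.4, 0.5, -0.1]
width: 53.0
```

```bash
python3 log.py;  python3 - <<'E'
from kin import *
print(K.round(1),np.abs(res).max())
q=np.array(ctrl.get_obs()['qpos'])
for h in (-60,-50,-40,-30,-20):
  for tl in (40,):
    for back in (0,120):
      R=Rtool(h,tl,1);g=np.array([411,298.5,120.])-back*R[:,2]+19*R[:,2]
      x,e=ik(g,R,[.97,.5,2,-.9,.9,.84]);print(h,tl,back,g.round(),x.round(2),'%.0e'%e)
E
```

```text
11.5 [695.4 138.1 168.3] [ 0.233  0.976  0.907 -0.132  1.945  1.372] [ 0.4  0.5 -0.1] 53.0
[[ 0.41 -0.7  -0.59]
 [-0.91 -0.32 -0.26]
 [-0.    0.64 -0.77]]
[ -0.  563.1 484.9  77.5 312.4 309.6  11.9] 0.7749257371267635
-60 40 0 [417. 288. 105.] [ 0.95  0.61  1.87 -0.71  1.11  0.9 ] 2e-13
-60 40 120 [379. 355. 197.] [ 1.06  0.51  1.76 -0.6   1.33  0.83] 3e-12
-50 40 0 [419. 289. 105.] [ 0.97  0.58  1.94 -0.82  1.02  0.85] 1e-15
-50 40 120 [369. 348. 197.] [ 1.1   0.46  1.85 -0.68  1.24  0.76] 4e-13
-40 40 0 [420. 291. 105.] [ 0.98  0.55  2.01 -0.93  0.92  0.82] 9e-12
-40 40 120 [361. 340. 197.] [ 1.13  0.4   1.94 -0.76  1.14  0.71] 3e-10
-30 40 0 [422. 292. 105.] [ 0.98  0.53  2.08 -1.07  0.82  0.8 ] 9e-16
-30 40 120 [355. 331. 197.] [ 1.14  0.35  2.04 -0.84  1.03  0.65] 5e-11
-20 40 0 [422. 294. 105.] [ 0.97  0.5   2.15 -1.23  0.72  0.8 ] 3e-14
-20 40 120 [350. 321. 197.] [ 1.15  0.29  2.13 -0.94  0.91  0.6 ] 1e-14
```

```bash
python3 - <<'E'
from kin import *
for tl in (50,55,60,65):
  for h in (-77.8,-65,-50,-40,-20,0):
    for nm,c in (('can',np.array([411,298.5,115.])),('mid',np.array([470,120,180])),('cage',cage([-10,-40,125])),('cageout',cage([-150,-40,135]))):
      if nm=='cage' and h>-60: continue
      o=[]
      for back in (0,100):
       best=(9,None)
       for s in ([.97,.5,2,-.9,.9,.84],[.5,.3,2.3,-1,.5,.8],[.5,.3,2.3,3,.5,.8],[.5,.3,2.3,2,.5,-.8],[0,.6,2,-1.2,.5,0.5],[0,.6,2,4,.5,0.5]):
        R=Rtool(h,tl,1);g=c-back*R[:,2]+19*R[:,2]
        x,e=ik(g,R,s)
        if e<best[0]: best=(e,x)
       o.append((best[1].round(2).tolist(),'%.0e'%best[0]))
      print(tl,h,nm,o)
E
```

```text
50 -77.8 can [([0.94, 0.75, 1.7, -0.62, 1.4, 1.07], '2e-15'), ([1.02, 0.71, 1.57, -0.56, 1.58, 1.02], '4e-13')]
50 -77.8 mid [([0.65, 0.55, 1.91, -0.81, 1.27, 0.93], '1e-15'), ([0.77, 0.49, 1.8, -0.71, 1.45, 0.87], '4e-15')]
50 -77.8 cage [([0.02, 0.62, 2.0, -1.31, 0.89, 0.88], '7e-03'), ([0.17, 0.49, 2.01, -1.13, 1.01, 0.78], '1e-14')]
50 -77.8 cageout [([0.3, 0.6, 2.01, -1.11, 1.02, 0.93], '1e-15'), ([0.45, 0.49, 1.97, -0.94, 1.18, 0.84], '8e-15')]
50 -65 can [([0.99, 0.71, 1.8, -0.75, 1.29, 1.02], '7e-14'), ([1.09, 0.65, 1.69, -0.66, 1.46, 0.96], '2e-15')]
50 -65 mid [([0.68, 0.51, 2.01, -0.95, 1.15, 0.9], '4e-15'), ([0.83, 0.42, 1.93, -0.82, 1.33, 0.82], '2e-15')]
50 -65 cage [([-0.04, 0.59, 2.17, 4.45, 0.75, 1.17], '9e-02'), ([0.14, 0.42, 2.14, -1.31, 0.85, 0.77], '2e-02')]
50 -65 cageout [([0.29, 0.56, 2.11, -1.31, 0.9, 0.95], '7e-03'), ([0.47, 0.42, 2.11, -1.1, 1.03, 0.84], '2e-15')]
50 -50 can [([1.03, 0.67, 1.92, -0.92, 1.14, 0.99], '6e-12'), ([1.16, 0.58, 1.84, -0.79, 1.31, 0.91], '2e-15')]
50 -50 mid [([0.7, 0.45, 2.13, -1.15, 1.0, 0.89], '1e-15'), ([0.87, 0.33, 2.09, -0.9
[... 7142 characters left out ...]
 0.56, 2.43, 4.45, 1.09, 1.41], '1e-02')]
65 -20 can [([1.13, 0.72, 2.06, -1.31, 1.14, 1.1], '2e-01'), ([1.36, 0.64, 2.16, -1.29, 1.21, 1.21], '2e-13')]
65 -20 mid [([0.72, 0.55, 2.41, 4.3, 1.05, 1.38], '1e-15'), ([0.98, 0.41, 2.53, 4.45, 1.09, 1.4], '1e-01')]
65 -20 cageout [([0.06, 0.71, 2.47, 3.55, 1.17, 1.59], '1e-15'), ([0.35, 0.53, 2.58, 3.95, 1.07, 1.5], '9e-02')]
65 0 can [([1.08, 0.74, 2.34, 4.24, 1.11, 1.51], '2e-11'), ([1.33, 0.63, 2.44, 4.45, 1.12, 1.52], '5e-02')]
65 0 mid [([0.48, 0.56, 2.55, 3.63, 1.1, 1.55], '3e-11'), ([0.84, 0.26, 2.58, 4.32, 0.91, 1.17], '1e-01')]
65 0 cageout [([-0.28, 0.72, 2.49, 2.87, 1.2, 1.55], '1e-15'), ([-0.56, 0.42, 2.58, 2.34, 0.9, 1.77], '1e-01')]
```

```bash
python3 - <<'E'
from kin import *
for tl in (55,60):
  for h in (-77.8,-85,-95,-105):
    for y in (-40,-20,0,20):
      o=[]
      for c in ([-10,y,125],[-160,y,135]):
        R=Rtool(h,tl,1);g=cage(c)+19*R[:,2]
        x,e=ik(g,R,[.1,.65,1.9,-1.1,1.1,.9]); o.append((x.round(2).tolist(),'%.0e'%e))
      print(tl,h,y,o)
E
```

```text
55 -77.8 -40 [([0.04, 0.65, 1.97, -1.31, 0.97, 0.9], '5e-02'), ([0.35, 0.64, 2.0, -1.14, 1.1, 1.01], '1e-13')]
55 -77.8 -20 [([0.05, 0.67, 1.94, -1.31, 0.98, 0.89], '3e-02'), ([0.34, 0.65, 1.96, -1.13, 1.11, 0.98], '2e-14')]
55 -77.8 0 [([0.06, 0.68, 1.91, -1.31, 0.98, 0.88], '2e-02'), ([0.34, 0.67, 1.92, -1.12, 1.12, 0.95], '5e-14')]
55 -77.8 20 [([0.06, 0.7, 1.87, -1.31, 0.99, 0.87], '7e-03'), ([0.33, 0.68, 1.87, -1.11, 1.13, 0.92], '5e-14')]
55 -85 -40 [([0.05, 0.68, 1.94, -1.26, 1.03, 0.95], '2e-09'), ([0.34, 0.66, 1.94, -1.04, 1.17, 1.0], '1e-11')]
55 -85 -20 [([0.06, 0.69, 1.9, -1.24, 1.05, 0.92], '2e-12'), ([0.33, 0.68, 1.9, -1.03, 1.19, 0.97], '4e-11')]
55 -85 0 [([0.06, 0.71, 1.85, -1.22, 1.06, 0.89], '1e-15'), ([0.33, 0.69, 1.85, -1.02, 1.2, 0.94], '7e-11')]
55 -85 20 [([0.07, 0.73, 1.81, -1.2, 1.07, 0.86], '7e-12'), ([0.32, 0.71, 1.81, -1.02, 1.21, 0.92], '1e-10')]
55 -95 -40 [([0.05, 0.71, 1.85, -1.1, 1.14, 0.93], '1e-10'), ([0.31, 0.69, 1.85, -0.91, 1.27, 1.0], '1e-11')]
55 -95 -20 [([0.05, 0.73, 1.8, -1.09, 1.16, 0.9], '1e-15'), ([0.31, 0.71, 1.81, -0.91, 1.29, 0.97], '
[... 1740 characters left out ...]
, 0.75, 1.79, -0.94, 1.35, 1.02], '4e-10')]
60 -95 0 [([0.08, 0.78, 1.75, -1.13, 1.24, 0.93], '1e-13'), ([0.33, 0.77, 1.75, -0.94, 1.37, 0.99], '6e-10')]
60 -95 20 [([0.09, 0.8, 1.7, -1.12, 1.25, 0.9], '2e-11'), ([0.32, 0.78, 1.7, -0.94, 1.39, 0.96], '8e-10')]
60 -105 -40 [([0.05, 0.78, 1.74, -1.02, 1.31, 0.97], '2e-12'), ([0.3, 0.77, 1.75, -0.83, 1.44, 1.05], '2e-16')]
60 -105 -20 [([0.06, 0.8, 1.7, -1.01, 1.33, 0.94], '2e-12'), ([0.3, 0.78, 1.7, -0.83, 1.45, 1.02], '2e-10')]
60 -105 0 [([0.06, 0.82, 1.65, -1.0, 1.35, 0.92], '2e-15'), ([0.29, 0.8, 1.66, -0.83, 1.47, 1.0], '1e-15')]
60 -105 20 [([0.07, 0.84, 1.6, -0.99, 1.37, 0.89], '6e-15'), ([0.29, 0.82, 1.61, -0.83, 1.49, 0.98], '1e-15')]
```

```bash
python3 - <<'E'
from kin import *
p,R=pose();q=np.array(ctrl.get_obs()['qpos'])
up=p+np.array([20,10,190.]); qu,e=ik(up,R,q); print('up',qu.round(2),e,rows(up,R))
Rg=Rtool(-40,60,1);c=np.array([411,298.5,135.])
for b in (0,110):
    x,e=ik(c+(19-b)*Rg[:,2],Rg,[1.2,.6,1.95,-.97,1.33,1.03]);print(b,(c+(19-b)*Rg[:,2]).round(),x.round(2),e)
over=c+(19-110)*Rg[:,2]+np.array([0,0,170.]); qo,e=ik(over,Rg,x);print('over',over.round(),qo.round(2),e)
for f in np.arange(0,1.01,.2):
    P,RR=fk(qu+f*(qo-qu),K); print(f,P.round(),RR[:,2].round(2))
E
```

```text
up [ 0.24  0.9   0.66 -0.16  2.27  1.32] 2.523017292707933e-11 ([-0.008, 0.7, -1.066], [0.0, 0.0, 0.0])
0 [424. 288. 126.] [ 1.1   0.69  1.98 -1.12  1.21  1.08] 8.107677861350046e-14
110 [351. 349. 180.] [ 1.28  0.61  1.91 -0.95  1.36  0.99] 1.3426360518441503e-12
over [351. 349. 350.] [ 1.28  0.34  1.84 -0.92  1.57  0.71] 2.500996743037831e-11
0.0 [715. 148. 358.] [-0.59 -0.26 -0.77]
0.2 [644. 233. 352.] [-0.44 -0.5  -0.75]
0.4 [565. 289. 349.] [-0.22 -0.68 -0.7 ]
0.6000000000000001 [488. 323. 350.] [ 0.08 -0.76 -0.64]
0.8 [416. 341. 352.] [ 0.39 -0.73 -0.57]
1.0 [351. 349. 350.] [ 0.66 -0.56 -0.5 ]
```

Request:
{"name": "move_arm", "arguments": {"motion": [[[0, 0.15, -0.25], [0, 0, 0]], [[0, 0.3, -0.5], [0, 0, 0]], [[0, 0.45, -0.75], [0, 0, 0]], [[0, 0.6, -1.0], [0, 0, 0]], [[0, 0.75, -1.0], [0, 0, 0]]], "gripper": 0.95}}

```text
t: 12.12
ee_pos: [706.0, 142.6, 358.6]
orientation: [2.118, -1.362, -0.49]
ft_force: [0.7, -0.7, -0.9]
width: 83.4
```

```bash
cat > path.py <<'E'
from kin import *
import sys
def jpath(qo,n):
    o=ctrl.get_obs();q=np.array(o['qpos']);f0=fk(q,K)
    print('now',np.round(o['ee_pos'],1),'t',round(o['t'],2))
    for j in range(n):
        qa=q+(qo-q)*j/n; A=fk(qa,K)
        print('call',j,A[0].round(),A[1][:,2].round(2))
        for i in (1,2,3,4,5):
            P,RR=fk(q+(qo-q)*(j+i/5)/n,K); s,r=rows(P,RR,frm=A); print('  ',np.round(s,2).tolist(),np.round(r,2).tolist())
E
python3 - <<'E'
from path import *
Rg=Rtool(-40,60,1);over=np.array([411,298.5,135.])+(19-110)*Rg[:,2]+np.array([0,0,170.]); qo,e=ik(over,Rg,[1.28,.34,1.84,-.92,1.57,.71])
jpath(qo,3)
E
```

```text
now [706.  142.6 358.6] t 12.12
call 0 [706. 143. 359.] [-0.58 -0.26 -0.77]
   [-0.25, 0.02, 0.05] [-0.0, 0.08, -0.07]
   [-0.48, 0.07, 0.1] [-0.01, 0.17, -0.14]
   [-0.7, 0.12, 0.16] [-0.02, 0.26, -0.21]
   [-0.9, 0.19, 0.23] [-0.02, 0.35, -0.28]
   [-1.08, 0.26, 0.3] [-0.03, 0.45, -0.36]
call 1 [585. 266. 349.] [-0.29 -0.63 -0.72]
   [-0.2, 0.01, -0.01] [-0.01, 0.1, -0.08]
   [-0.39, 0.03, -0.02] [-0.02, 0.19, -0.16]
   [-0.57, 0.06, -0.02] [-0.03, 0.29, -0.25]
   [-0.74, 0.1, -0.02] [-0.04, 0.39, -0.34]
   [-0.91, 0.14, -0.01] [-0.06, 0.49, -0.43]
call 2 [460. 325. 350.] [ 0.18 -0.76 -0.62]
   [-0.14, -0.02, -0.06] [-0.02, 0.1, -0.09]
   [-0.29, -0.04, -0.12] [-0.03, 0.2, -0.19]
   [-0.42, -0.06, -0.18] [-0.05, 0.31, -0.29]
   [-0.56, -0.08, -0.22] [-0.07, 0.41, -0.38]
   [-0.7, -0.09, -0.26] [-0.09, 0.52, -0.49]
```

Request:
{"name": "move_arm", "arguments": {"motion": [[[-0.24, 0.02, 0.05], [0, 0.08, -0.07]], [[-0.47, 0.07, 0.1], [-0.01, 0.17, -0.14]], [[-0.68, 0.12, 0.16], [-0.02, 0.26, -0.21]], [[-0.88, 0.19, 0.23], [-0.02, 0.35, -0.28]], [[-1.0, 0.26, 0.3], [-0.03, 0.45, -0.36]]]}}

```text
t: 12.75
ee_pos: [588.3, 255.3, 346.6]
orientation: [2.28, -0.686, -0.136]
ft_force: [0.7, 0.5, -0.2]
width: 83.4
```

Request:
{"name": "move_arm", "arguments": {"motion": [[[-0.2, 0.01, -0.01], [-0.01, 0.1, -0.08]], [[-0.39, 0.03, -0.02], [-0.02, 0.19, -0.16]], [[-0.57, 0.06, -0.02], [-0.03, 0.29, -0.25]], [[-0.74, 0.1, -0.02], [-0.04, 0.39, -0.34]], [[-0.91, 0.14, -0.01], [-0.06, 0.49, -0.43]]]}}

```text
t: 13.38
ee_pos: [463.7, 314.1, 348.1]
orientation: [2.239, 0.097, 0.209]
ft_force: [0.4, 0.2, -0.4]
width: 83.4
```

```bash
python3 - <<'E'
from path import *
Rg=Rtool(-40,60,1);over=np.array([411,298.5,135.])+(19-110)*Rg[:,2]+np.array([0,0,170.]); qo,e=ik(over,Rg,[1.28,.34,1.84,-.92,1.57,.71])
jpath(qo,1)
E
```

```text
now [463.7 314.1 348.1] t 13.38
call 0 [464. 314. 348.] [ 0.18 -0.77 -0.61]
   [-0.14, -0.03, -0.08] [-0.01, 0.1, -0.09]
   [-0.29, -0.06, -0.15] [-0.03, 0.2, -0.19]
   [-0.43, -0.09, -0.22] [-0.05, 0.31, -0.28]
   [-0.57, -0.11, -0.28] [-0.07, 0.41, -0.38]
   [-0.71, -0.13, -0.33] [-0.09, 0.52, -0.48]
```

Request:
{"name": "move_arm", "arguments": {"motion": [[[-0.14, -0.03, -0.08], [-0.01, 0.1, -0.09]], [[-0.29, -0.06, -0.15], [-0.03, 0.2, -0.19]], [[-0.43, -0.09, -0.22], [-0.05, 0.31, -0.28]], [[-0.57, -0.11, -0.28], [-0.07, 0.41, -0.38]], [[-0.71, -0.13, -0.33], [-0.09, 0.52, -0.48]]]}}

```text
t: 14.0
ee_pos: [350.2, 349.7, 350.7]
orientation: [1.936, 0.908, 0.525]
ft_force: [0.4, 2.0, -0.5]
width: 83.4
```

```bash
python3 log.py; python3 - <<'E'
from path import *
L=[]
for c in ('side','top'):
    im=ctrl.get_image(c); cv2.imwrite(f'pics/c7{c}.png',im['pixels'][:,:,::-1])
    for d in ctrl.pinpoint(c,'can'):
        print(c,np.round(d['location'],1),round(d['p'],2))
    for d in ctrl.boxes_of(c,'can'):
        print(c,'box',np.round(d['location'],1),round(d['p'],2))
    print(project(im,[[411,298.5,0],[411,298.5,217]]).round(1))
Rg=Rtool(-40,60,1);c=np.array([411,298.5,135.])
print(rows(c-91*Rg[:,2],Rg),rows(c,Rg,True))
E
```

```text
14.0 [350.2 349.7 350.7] [ 1.279  0.335  1.839 -0.923  1.567  0.711] [ 0.4  2.  -0.5] 83.4
[[ 0.64  0.38  0.67]
 [ 0.77 -0.32 -0.55]
 [ 0.    0.87 -0.5 ]]
side [ 5.090e+02  3.596e+02 -1.000e-01] 0.98
side [ 5.485e+02  2.733e+02 -4.000e-01] 0.87
side [3.277e+02 4.997e+02 1.000e-01] 0.74
side [414.1 296.9   1.8] 0.71
side box [560.2 295.  169.2] 0.98
side box [412.6 319.7 127.2] 0.84
side box [328.6 522.8 135.2] 0.78
side box [ 696.3 -181.6   84.6] 0.62
side box [505.9 384.3 126.4] 0.58
side box [655.2 129.9 137. ] 0.43
[[278.3 263.7]
 [279.1 208.5]]
top [ 4.090e+02  3.001e+02 -2.000e-01] 0.9
top [511.4 359.9  -1.9] 0.78
top [552.2 269.8   3.6] 0.66
top [326.6 495.9  -1.2] 0.65
top box [400.3 285.7 183.6] 0.8
top box [539.  256.2 176.8] 0.78
top box [328.8 474.9 181.9] 0.67
top box [502.5 341.9 171.2] 0.61
top box [ 615.8 -172.6  172.3] 0.16
[[165.7 215.4]
 [148.3 200.8]]
([-0.01, -0.987, 0.565], [-0.0, 0.001, -0.004]) ([-0.009, -0.987, 1.298], [-0.0, 0.001, -0.004])
```

View pics/c7side.png

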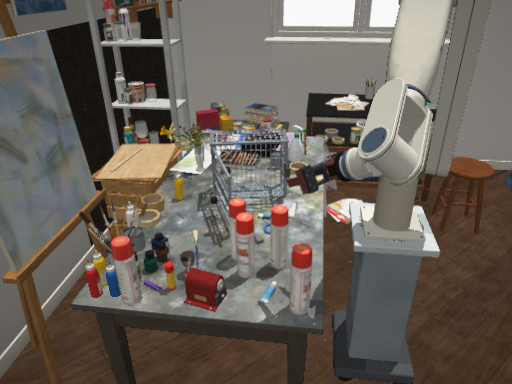

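```bash
python3 - <<'E'
from path import *
Rg=Rtool(-40,60,1);c=np.array([411,298.5,135.])
a=c-20*Rg[:,2]; up=np.array([0,0,1.])
print(rows(a+105*up,Rg,True),rows(a,Rg,True,frm=(a+105*up+19*Rg[:,2],Rg)), ik(a+19*Rg[:,2],Rg,[1.2,.6,1.95,-.97,1.33,1.03]))
E
```

```text
([-0.007, -0.38, 0.814], [-0.0, 0.001, -0.004]) ([0.0, -0.606, 0.35], [0.0, 0.0, 0.0]) (array([ 1.13761134,  0.6713125 ,  1.97205511, -1.08796672,  1.23359482,
        1.06018006]), np.float64(4.289191116444857e-10))
```

Request:
{"name": "move_arm", "arguments": {"motion": [[[0, -0.08, 0.17], [0, 0, 0]], [[0, -0.16, 0.34], [0, 0, 0]], [[0, -0.24, 0.51], [0, 0, 0]], [[-0.01, -0.32, 0.68], [0, 0, 0]], [[-0.01, -0.38, 0.81], [0, 0, 0]]], "gripper": 1.0}}

```text
t: 14.92
ee_pos: [410.4, 297.9, 239.7]
orientation: [1.939, 0.899, 0.521]
ft_force: [1.0, 0.5, -0.1]
width: 87.9
```

Request:
{"name": "move_arm", "arguments": {"motion": [[[0, -0.15, 0.09], [0, 0, 0]], [[0, -0.3, 0.17], [0, 0, 0]], [[0, -0.45, 0.26], [0, 0, 0]], [[0, -0.6, 0.35], [0, 0, 0]], [[0, -0.6, 0.43], [0, 0, 0]]]}}

```text
t: 15.55
ee_pos: [418.2, 291.5, 129.2]
orientation: [1.937, 0.902, 0.521]
ft_force: [-0.3, 0.5, -0.0]
width: 87.8
```

```bash
python3 log.py; python3 - <<'E'
from path import *
Rg=Rtool(-40,60,1);c=np.array([411,298.5,135.])
print(rows(c-4*Rg[:,2],Rg,True))
im=ctrl.get_image('side')
a=im['pixels'][170:320,200:350,::-1];cv2.imwrite(f'pics/c8.png',cv2.resize(a,None,fx=4,fy=4,interpolation=cv2.INTER_CUBIC))
E
```

```text
15.55 [418.2 291.5 129.2] [ 1.118  0.682  1.979 -1.109  1.219  1.072] [-0.3  0.5 -0. ] 87.8
[[ 0.64  0.38  0.66]
 [ 0.77 -0.32 -0.56]
 [-0.    0.87 -0.5 ]]
([0.005, 0.0, 0.023], [0.001, 0.001, -0.0])
```

View pics/c8.png

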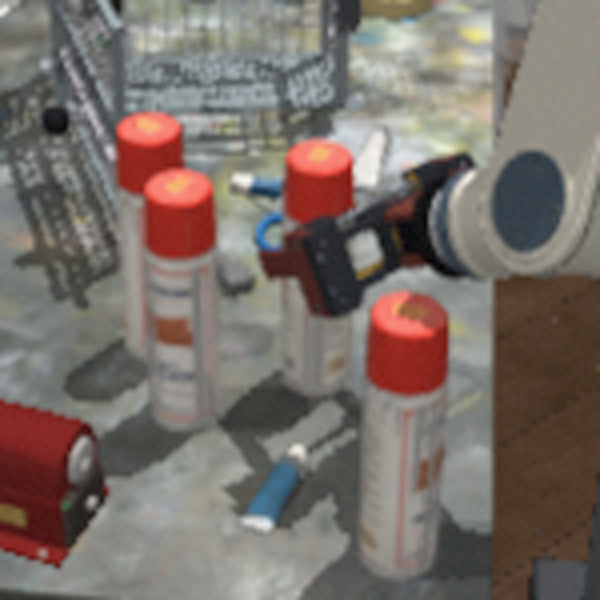

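The gripper straddles the target can just below its cap, at crop px (320,240), and the neighbours are clear. I'll close and lift.

Request:
{"name": "move_arm", "arguments": {"motion": [[[0, 0, 0], [0, 0, 0]], [[0, 0, 0], [0, 0, 0]], [[0, 0, 0], [0, 0, 0]], [[0, 0, 0], [0, 0, 0]], [[0, 0, 0], [0, 0, 0]]], "gripper": 0}}

```text
t: 16.23
ee_pos: [417.8, 292.1, 131.1]
orientation: [1.938, 0.902, 0.524]
ft_force: [-0.2, 1.0, 3.4]
width: 56.7
```

```bash
python3 log.py; python3 - <<'E'
from path import *
p,R=pose();q=np.array(ctrl.get_obs()['qpos'])
print(rows(p+[0,0,45],R))
# plan: lifted -> front of cage, heading -92
Rg=Rtool(-92,60,1)
for h in (-92,-88):
  Rg=Rtool(h,60,1)
  for xc in (-200,-120,-12):
    t=cage([xc,-50,4+8+131])+19*Rg[:,2]; print(h,xc,t.round(),ik(t,Rg,[.2,.75,1.85,-1.1,1.2,1]))
E
```

```text
16.23 [417.8 292.1 131.1] [ 1.119  0.678  1.979 -1.109  1.22   1.072] [-0.2  1.   3.4] 56.7
[[ 0.64  0.38  0.66]
 [ 0.77 -0.32 -0.56]
 [ 0.    0.87 -0.5 ]]
([0.001, 0.26, -0.15], [0.0, 0.0, 0.0])
-92 -200 [497. -31. 134.] (array([ 0.41722886,  0.70834498,  1.87177369, -0.92546448,  1.34715055,
        1.05736879]), np.float64(1.9895196601282807e-15))
-92 -120 [ 514. -109.  134.] (array([ 0.2736468 ,  0.69892007,  1.89941872, -1.04067133,  1.2744089 ,
        1.02982903]), np.float64(4.1665264292716603e-10))
-92 -12 [ 537. -214.  134.] (array([ 0.07620552,  0.70025537,  1.89546517, -1.19291633,  1.18371946,
        0.97980475]), np.float64(1.7047495208280496e-10))
-88 -200 [498. -31. 134.] (array([ 0.43034085,  0.69625371,  1.90735197, -0.97427927,  1.30939851,
        1.05928724]), np.float64(3.749804891327338e-12))
-88 -120 [ 515. -109.  134.] (array([ 0.28260904,  0.68652355,  1.93677283, -1.09545304,  1.23539949,
        1.03721408]), np.float64(9.187764628133944e-14))
-88 -12 [ 538. -214.  134.] (array([ 0.07872503,  0.68729571,  1.93440931, -1.25643198,  1.14275275,
        0.9937832 ]), np.float64(3.463694499313467e-14))
```

```bash
cat > wp.py <<'E'
from path import *
def run(W,tilt=60,flip=1,per=5):
    "W list of (pos,heading); first is current; prints rows per call relative to call start, with ik"
    q=np.array(ctrl.get_obs()['qpos'])
    for j in range(len(W)-1):
        A=(np.array(W[j][0],float),Rtool(W[j][1],tilt,flip)); print('call',j)
        for i in range(1,per+1):
            f=i/per; P=A[0]+f*(np.array(W[j+1][0])-A[0]); h=W[j][1]+f*(W[j+1][1]-W[j][1]); RR=Rtool(h,tilt,flip)
            s,r=rows(P,RR,frm=A); q,e=ik(P,RR,q)
            print('  ',np.round(s,3).tolist(),np.round(r,3).tolist(), q.round(2) if i in (3,5) else '', '%.0e'%e)
E
python3 - <<'E'
from wp import *
p,R=pose(); print(np.rad2deg(np.arctan2(R[1,2],R[0,2])),np.rad2deg(np.arccos(-R[2,2])))
run([([417.8,292,131],-40),([420,280,176],-40),([445,190,176],-62),([470,80,176],-80),([497,-31,176],-92)])
E
```

```text
-39.94227016238639 60.06191824435482
call 0
   [-0.01, 0.058, -0.019] [0.0, 0.0, 0.0]  4e-10
   [-0.021, 0.116, -0.038] [0.0, 0.0, 0.0]  3e-10
   [-0.031, 0.175, -0.057] [0.0, 0.0, 0.0] [ 1.11  0.62  1.99 -1.1   1.24  1.03] 3e-10
   [-0.041, 0.233, -0.077] [0.0, 0.0, 0.0]  4e-10
   [-0.052, 0.291, -0.096] [0.0, 0.0, 0.0] [ 1.1   0.58  2.   -1.1   1.25  1.  ] 4e-10
call 1
   [-0.07, 0.051, 0.089] [0.0, -0.064, 0.037]  5e-14
   [-0.141, 0.103, 0.178] [0.0, -0.127, 0.073]  2e-14
   [-0.211, 0.154, 0.267] [-0.0, -0.191, 0.11] [ 0.99  0.6   1.96 -1.    1.31  1.01] 1e-14
   [-0.282, 0.205, 0.356] [0.0, -0.254, 0.147]  9e-15
   [-0.352, 0.257, 0.445] [0.0, -0.318, 0.183] [ 0.91  0.61  1.93 -0.94  1.36  1.01] 1e-14
call 2
   [-0.039, 0.073, 0.126] [0.0, -0.052, 0.03]  2e-15
   [-0.079, 0.145, 0.251] [-0.0, -0.104, 0.06]  4e-15
   [-0.118, 0.218, 0.377] [0.0, -0.156, 0.09] [ 0.76  0.61  1.92 -0.91  1.38  1.02] 2e-15
   [-0.158, 0.29, 0.503] [-0.0, -0.208, 0.12]  2e-15
   [-0.197, 0.363, 0.629] [0.0, -0.26, 0.15] [ 0.66  0.62  1.9  -0.89  1.4   1.02] 2e-15
call 3
   [0.01, 0.076, 0.132] [0.0, -0.035, 0.02]  2e-15
   [0.02, 0.152, 0.263] [0.0, -0.069, 0.04]  2e-15
   [0.029, 0.228, 0.395] [-0.0, -0.104, 0.06] [ 0.51  0.62  1.89 -0.9   1.39  1.01] 1e-15
   [0.039, 0.304, 0.527] [0.0, -0.139, 0.08]  2e-15
   [0.049, 0.38, 0.658] [-0.0, -0.173, 0.1] [ 0.42  0.63  1.87 -0.91  1.39  1.  ] 9e-16
```

Request:
{"name": "move_arm", "arguments": {"motion": [[[0, 0.06, -0.035], [0, 0, 0]], [[0, 0.12, -0.07], [0, 0, 0]], [[0, 0.18, -0.105], [0, 0, 0]], [[0, 0.26, -0.15], [0, 0, 0]], [[-0.02, 0.29, -0.13], [0, 0, 0]]]}}

```text
t: 16.85
ee_pos: [419.6, 286.7, 179.1]
orientation: [1.94, 0.901, 0.525]
ft_force: [-0.8, -0.5, -2.6]
width: 56.4
```

Request:
{"name": "move_arm", "arguments": {"motion": [[[-0.07, 0.051, 0.089], [0, -0.064, 0.037]], [[-0.14, 0.103, 0.178], [0, -0.127, 0.073]], [[-0.21, 0.154, 0.267], [0, -0.19, 0.11]], [[-0.28, 0.205, 0.356], [0, -0.254, 0.147]], [[-0.35, 0.257, 0.445], [0, -0.318, 0.183]]]}}

```text
t: 17.48
ee_pos: [444.9, 194.8, 177.4]
orientation: [2.047, 0.502, 0.29]
ft_force: [0.4, 0.4, -3.1]
width: 56.0
```

Request:
{"name": "move_arm", "arguments": {"motion": [[[-0.04, 0.073, 0.126], [0, -0.052, 0.03]], [[-0.08, 0.145, 0.251], [0, -0.104, 0.06]], [[-0.12, 0.218, 0.377], [0, -0.156, 0.09]], [[-0.16, 0.29, 0.503], [0, -0.208, 0.12]], [[-0.2, 0.363, 0.629], [0, -0.26, 0.15]]]}}

```text
t: 18.1
ee_pos: [469.2, 84.3, 177.4]
orientation: [2.089, 0.175, 0.101]
ft_force: [-1.3, 0.4, -3.0]
width: 56.3
```

```bash
python3 log.py; python3 - <<'E'
from wp import *
p,R=pose(); print(np.rad2deg(np.arctan2(R[1,2],R[0,2])),np.rad2deg(np.arccos(-R[2,2])))
for c in ('side','top'):
    im=ctrl.get_image(c)
    for d in ctrl.pinpoint(c,'can'): print(c,np.round(d['location'],1),round(d['p'],2))
    cv2.imwrite(f'pics/c9{c}.png',im['pixels'][:,:,::-1])
E
```

```text
18.1 [469.2  84.3 177.4] [ 0.666  0.621  1.894 -0.88   1.408  1.022] [-1.3  0.4 -3. ] 56.3
[[ 0.99  0.08  0.14]
 [ 0.17 -0.49 -0.85]
 [-0.    0.87 -0.5 ]]
-80.42919655079261 60.00877714046111
side [327.6 498.8   1.1] 0.92
side [550.  272.3  -1. ] 0.87
side [467.9  93.1  48.9] 0.6
side [510.1 361.3  -2.3] 0.59
side [696.5 380.    0.8] 0.2
top [550.3 268.3   4.3] 0.83
top [467.8  95.5  45.6] 0.68
top [510.6 359.6   1.1] 0.45
```

View pics/c9side.png

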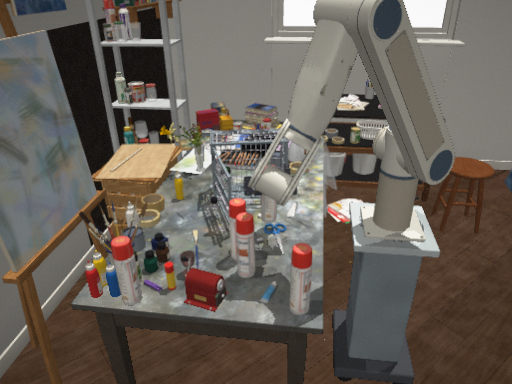

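View pics/c9top.png

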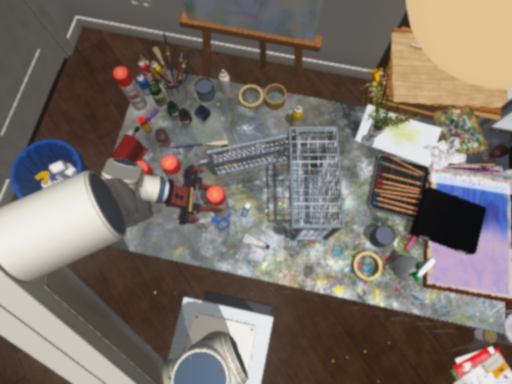

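```bash
python3 - <<'E'
from wp import *
im=ctrl.get_image('side')
pts=[cage([-60,y,z]) for y in(-145,145) for z in (4,24,250,270)]
print((project(im,pts)-[200,120]).round(1)*8)
a=im['pixels'][120:195,200:300,::-1];cv2.imwrite(f'pics/c10.png',cv2.resize(a,None,fx=8,fy=8,interpolation=cv2.INTER_CUBIC))
E
```

```text
[[667.2 604.8]
 [667.2 572.8]
 [676.  184.8]
 [676.  148. ]
 [136.  628.8]
 [134.4 596.8]
 [107.2 205.6]
 [104.8 168.8]]
```

View pics/c10.png

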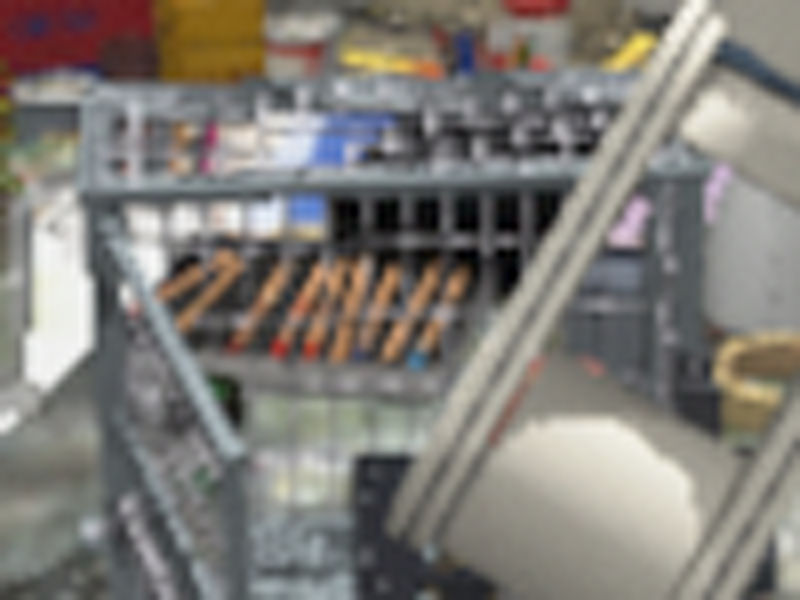

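```bash
python3 - <<'E'
import cv2
a=cv2.imread('pics/c7side.png')[150:215,190:300];cv2.imwrite('pics/c11.png',cv2.resize(a,None,fx=7,fy=7,interpolation=cv2.INTER_CUBIC))
E
```

```text
(no output)
```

View pics/c11.png

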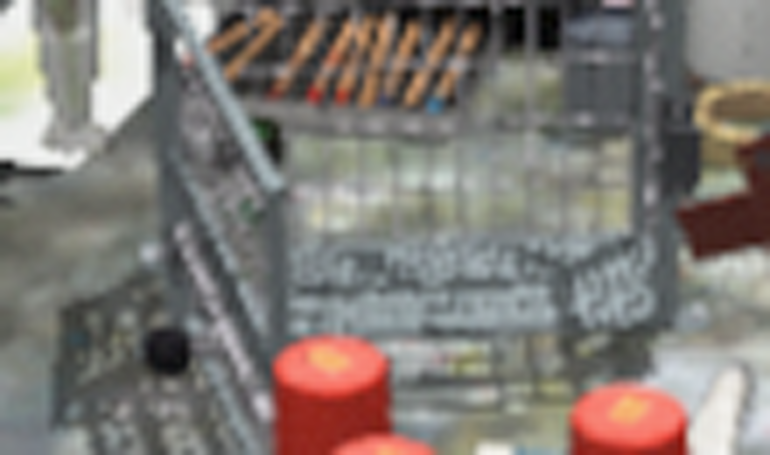

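```bash
python3 - <<'E'
from wp import *
p,R=pose()
def T(xc,yc,h,zb):
    c=cage([xc,yc,0]); a=np.deg2rad(h); return ([c[0]+9.5*np.cos(a),c[1]+9.5*np.sin(a),131+zb],h)
W=[(p,-80.4),([496,-20,160],-88),T(-125,-50,-90,14),T(-12,-50,-90,13)]
for w in W: print(np.round(w[0]),w[1])
run(W)
E
```

```text
[469.  86. 178.] -80.4
[496 -20 160] -88
[513. -97. 145.] -90
[ 537. -207.  144.] -90
call 0
   [0.012, 0.052, 0.137] [0.0, -0.022, 0.013]  1e-15
   [0.024, 0.105, 0.275] [0.0, -0.044, 0.025]  1e-15
   [0.036, 0.157, 0.412] [0.0, -0.066, 0.038] [ 0.54  0.64  1.9  -0.92  1.37  1.02] 1e-15
   [0.048, 0.209, 0.549] [0.0, -0.088, 0.051]  6e-16
   [0.06, 0.261, 0.687] [0.0, -0.11, 0.063] [ 0.45  0.65  1.9  -0.95  1.35  1.02] 1e-15
call 1
   [0.019, 0.034, 0.1] [0.0, -0.006, 0.003]  1e-14
   [0.039, 0.069, 0.199] [0.0, -0.012, 0.007]  3e-14
   [0.058, 0.103, 0.299] [0.0, -0.017, 0.01] [ 0.36  0.66  1.91 -1.01  1.3   1.02] 7e-14
   [0.077, 0.137, 0.398] [0.0, -0.023, 0.013]  2e-13
   [0.097, 0.172, 0.498] [0.0, -0.029, 0.017] [ 0.3   0.67  1.91 -1.04  1.28  1.02] 4e-13
call 2
   [0.032, 0.072, 0.128] [0.0, 0.0, 0.0]  1e-09
   [0.064, 0.145, 0.256] [0.0, 0.0, 0.0]  2e-15
   [0.096, 0.217, 0.385] [0.0, 0.0, 0.0] [ 0.17  0.67  1.92 -1.14  1.22  0.99] 5e-15
   [0.127, 0.29, 0.513] [0.0, 0.0, 0.0]  1e-13
   [0.159, 0.362, 0.641] [0.0, 0.0, 0.0] [ 0.09  0.67  1.91 -1.21  1.18  0.97] 4e-12
```

Request:
{"name": "move_arm", "arguments": {"motion": [[[0.01, 0.05, 0.137], [0, -0.022, 0.013]], [[0.02, 0.105, 0.275], [0, -0.044, 0.025]], [[0.035, 0.157, 0.412], [0, -0.066, 0.038]], [[0.05, 0.21, 0.55], [0, -0.088, 0.051]], [[0.06, 0.26, 0.69], [0, -0.11, 0.063]]]}}

```text
t: 18.98
ee_pos: [496.9, -19.6, 159.7]
orientation: [2.094, 0.043, 0.025]
ft_force: [-0.2, -0.2, -2.7]
width: 55.9
```

Request:
{"name": "move_arm", "arguments": {"motion": [[[0.02, 0.034, 0.1], [0, -0.006, 0.003]], [[0.04, 0.07, 0.2], [0, -0.012, 0.007]], [[0.06, 0.103, 0.3], [0, -0.017, 0.01]], [[0.08, 0.137, 0.4], [0, -0.023, 0.013]], [[0.1, 0.172, 0.5], [0, -0.029, 0.017]]]}}

```text
t: 19.6
ee_pos: [515.1, -97.9, 144.5]
orientation: [2.095, 0.005, 0.003]
ft_force: [0.5, 0.3, -3.0]
width: 56.2
```

```bash
python3 log.py; python3 - <<'E'
from wp import *
for c in ('side','top'):
    im=ctrl.get_image(c)
    for d in ctrl.pinpoint(c,'can'): print(c,np.round(d['location'],1),round(d['p'],2),tocage(d['location']).round())
    for d in ctrl.pinpoint(c,'pigment_jar')[:1]: print(c,np.round(d['location'],1),round(d['p'],2),tocage(d['location']).round())
    a=im['pixels'][100:220,180:330,::-1] if c=='side' else im['pixels'][110:260,200:350,::-1]
    cv2.imwrite(f'pics/c12{c}.png',cv2.resize(a,None,fx=4,fy=4,interpolation=cv2.INTER_CUBIC))
E
```

```text
19.6 [515.1 -97.9 144.5] [ 0.298  0.674  1.913 -1.05   1.273  1.016] [ 0.5  0.3 -3. ] 56.2
[[ 1.    0.    0.  ]
 [ 0.   -0.5  -0.87]
 [ 0.    0.87 -0.5 ]]
side [510.5 362.7   1.5] 0.8 [-566.   42.    2.]
side [329.  500.6  -2.4] 0.78 [-739. -106.   -2.]
side [549.4 269.1  -2. ] 0.7 [-466.   61.   -2.]
side [516.8 -90.8  13.7] 0.64 [-121.  -47.   14.]
side [ 723.2 -109.4  129.2] 0.57 [-59. 151. 129.]
side [685.    5.8 133.5] 0.29 [-180.  138.  134.]
side [ 692.9 -200.3    6.9] 0.37 [ 23. 102.   7.]
top [515.9 -82.6  13.7] 0.84 [-129.  -46.   14.]
top [ 694.3 -201.1    1.9] 0.7 [ 24. 103.   2.]
```

View pics/c12top.png

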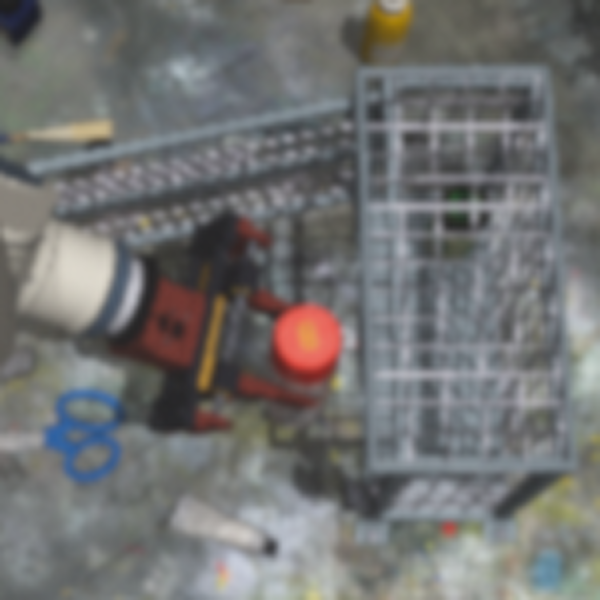

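View pics/c12side.png

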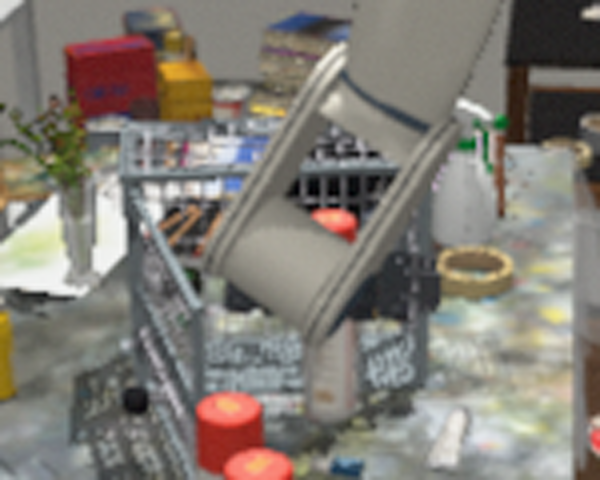

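Request:
{"name": "move_arm", "arguments": {"motion": [[[0.02, 0.06, 0.1], [0, 0, 0]], [[0.04, 0.115, 0.2], [0, 0, 0]], [[0.065, 0.17, 0.3], [0, 0, 0]], [[0.085, 0.225, 0.4], [0, 0, 0]], [[0.105, 0.28, 0.5], [0, 0, 0]]]}}

```text
t: 20.52
ee_pos: [531.2, -184.3, 143.5]
orientation: [2.095, 0.005, 0.003]
ft_force: [0.6, 0.3, -2.5]
width: 55.9
```

```bash
python3 log.py; python3 - <<'E'
from wp import *
im=ctrl.get_image('top')
for d in ctrl.pinpoint('top','can'): print(np.round(d['location'],1),round(d['p'],2),tocage(d['location']).round())
c=cage([-12,-50,0]);print(rows([c[0],c[1]-9.5,144],Rtool(-90,60,1)),rows([c[0],c[1]-9.5,134.5],Rtool(-90,60,1)))
a=im['pixels'][110:260,200:350,::-1]
cv2.imwrite(f'pics/c13top.png',cv2.resize(a,None,fx=4,fy=4,interpolation=cv2.INTER_CUBIC))
E
```

```text
20.52 [ 531.2 -184.3  143.5] [ 0.135  0.672  1.923 -1.178  1.193  0.984] [ 0.6  0.3 -2.5] 55.9
[[ 1.    0.    0.  ]
 [ 0.   -0.5  -0.87]
 [ 0.    0.87 -0.5 ]]
[ 533.6 -170.9   12.6] 0.5 [-39. -48.  13.]
([0.041, 0.078, 0.13], [-0.0, -0.003, 0.001]) ([0.041, 0.023, 0.162], [-0.0, -0.003, 0.001])
```

View pics/c13top.png

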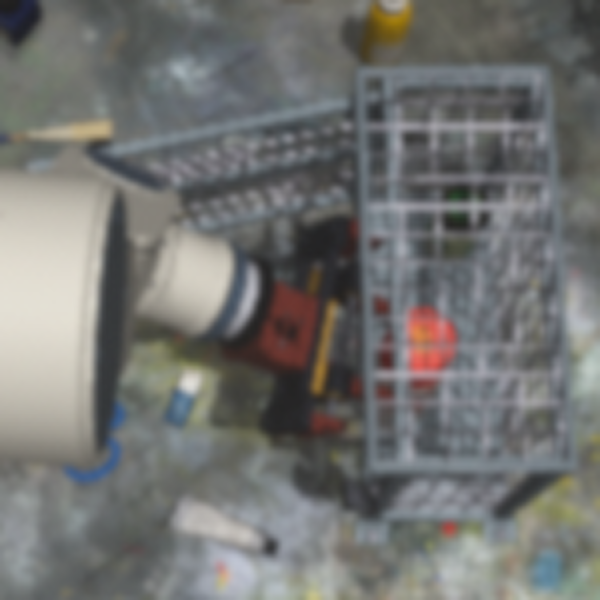

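Request:
{"name": "move_arm", "arguments": {"motion": [[[0.01, 0.025, 0.045], [0, 0, 0]], [[0.025, 0.05, 0.09], [0, 0, 0]], [[0.04, 0.075, 0.13], [0, 0, 0]], [[0.04, 0.05, 0.145], [0, 0, 0]], [[0.04, 0.03, 0.158], [0, 0, 0]]]}}

```text
t: 21.25
ee_pos: [537.1, -205.5, 135.2]
orientation: [2.095, 0.005, 0.004]
ft_force: [0.4, 0.7, -4.3]
width: 56.0
```

```bash
python3 log.py; python3 - <<'E'
from wp import *
for c in('top','side'):
  im=ctrl.get_image(c)
  for d in ctrl.pinpoint(c,'can'): print(np.round(d['location'],1),round(d['p'],2),tocage(d['location']).round(1))
E
```

```text
21.25 [ 537.1 -205.5  135.2] [ 0.094  0.69   1.916 -1.214  1.169  0.986] [ 0.4  0.7 -4.3] 56.0
[[ 1.    0.    0.  ]
 [ 0.01 -0.5  -0.87]
 [ 0.    0.87 -0.5 ]]
[ 536.9 -193.2    6.2] 0.81 [-16.7 -49.2   6.2]
[509.9 359.1   1.5] 0.97 [-562.2   41.1    1.5]
[5.491e+02 2.735e+02 4.000e-01] 0.79 [-4.703e+02  6.140e+01  4.000e-01]
[ 539.5 -195.7    7.2] 0.58 [-13.7 -47.2   7.2]
[329.2 496.9   4.2] 0.57 [-735.1 -106.4    4.2]
```

Request:
{"name": "move_arm", "arguments": {"motion": [[[0, -0.006, 0.0035], [0, 0, 0]], [[0, -0.009, 0.005], [0, 0, 0]], [[0, -0.012, 0.007], [0, 0, 0]], [[0, -0.012, 0.007], [0, 0, 0]], [[0, -0.012, 0.007], [0, 0, 0]]]}}

```text
t: 22.08
ee_pos: [537.4, -205.7, 135.1]
orientation: [2.092, 0.005, 0.004]
ft_force: [-1.8, 3.5, 8.2]
width: 56.2
```

The can is on the floor (force up from -4 to +8 N). I'll release and back out.

Request:
{"name": "move_arm", "arguments": {"motion": [[[0, 0, 0], [0, 0, 0]], [[0, 0, 0], [0, 0, 0]], [[0, 0, 0], [0, 0, 0]], [[0, 0, 0], [0, 0, 0]], [[0, 0, 0], [0, 0, 0]]], "gripper": 0.85}}

```text
t: 22.7
ee_pos: [537.2, -205.6, 133.5]
orientation: [2.095, 0.005, 0.004]
ft_force: [-0.1, -0.0, -0.2]
width: 74.7
```

```bash
python3 log.py; python3 - <<'E'
from wp import *
p,R=pose();R60=Rtool(-90,60,1)
# retreat horizontally-ish : along cage -x with slight rise
q=np.array(ctrl.get_obs()['qpos'])
P=[p]
for d,dz in ((0,0),(60,0),(130,0)):
    t=p+Rc@np.array([-d,0,dz]); print(d,t.round(),rows(t,R),ik(t,R,q)[0].round(2))
E
```

```text
22.7 [ 537.2 -205.6  133.5] [ 0.094  0.693  1.916 -1.216  1.168  0.989] [-0.1 -0.  -0.2] 74.7
[[ 1.    0.    0.  ]
 [ 0.01 -0.5  -0.87]
 [ 0.    0.87 -0.5 ]]
0 [ 537. -206.  133.] ([0.0, 0.0, 0.0], [0.0, 0.0, 0.0]) [ 0.09  0.69  1.92 -1.22  1.17  0.99]
60 [ 525. -147.  133.] ([-0.083, -0.196, -0.339], [0.0, 0.0, 0.0]) [ 0.21  0.69  1.92 -1.13  1.22  1.02]
130 [510. -79. 133.] ([-0.179, -0.424, -0.734], [0.0, 0.0, 0.0]) [ 0.34  0.7   1.91 -1.03  1.28  1.04]
```

Request:
{"name": "move_arm", "arguments": {"motion": [[[0, 0, 0], [0, 0, 0]], [[0, -0.08, -0.14], [0, 0, 0]], [[0, -0.2, -0.34], [0, 0, 0]], [[0, -0.32, -0.55], [0, 0, 0]], [[0, -0.43, -0.75], [0, 0, 0]]], "gripper": 0.95}}

```text
t: 23.32
ee_pos: [536.5, -74.7, 133.9]
orientation: [2.095, 0.005, 0.004]
ft_force: [0.9, -0.1, -0.8]
width: 83.4
```

```bash
python3 log.py; python3 - <<'E'
from wp import *
for c in ('side','top'):
    im=ctrl.get_image(c)
    for n in ('can','pigment_jar','knob','bar_pivot','eraser','tube'):
      for d in ctrl.pinpoint(c,n)[:5]:
        if d['p']>.4: print(c,n,np.round(d['location'],1),round(d['p'],2),tocage(d['location']).round())
    a=im['pixels'][100:220,180:330,::-1] if c=='side' else im['pixels'][110:260,180:330,::-1]
    cv2.imwrite(f'pics/c14{c}.png',cv2.resize(a,None,fx=4,fy=4,interpolation=cv2.INTER_CUBIC))
E
```

```text
23.32 [536.5 -74.7 133.9] [ 0.326  0.715  1.85  -1.023  1.297  1.004] [ 0.9 -0.1 -0.8] 83.4
[[ 1.    0.    0.  ]
 [ 0.01 -0.5  -0.87]
 [ 0.    0.87 -0.5 ]]
side can [329.3 500.8   1.5] 0.88 [-739. -105.    2.]
side can [509.1 361.1   3.1] 0.74 [-564.   41.    3.]
side can [ 540.8 -196.2    6.3] 0.67 [-13. -46.   6.]
side can [ 5.489e+02  2.703e+02 -5.000e-01] 0.65 [-467.   60.   -0.]
side knob [667.3 127.4 130.1] 0.59 [-302.  146.  130.]
side bar_pivot [684.3   4.9 130.4] 0.81 [-179.  137.  130.]
side eraser [499.5  11.9   1.7] 0.63 [-225.  -42.    2.]
side eraser [ 496.3 -480.4    1.4] 0.56 [ 255. -150.    1.]
side tube [385.2 -46.1  -5. ] 0.54 [-193. -166.   -5.]
top can [ 538.9 -192.6    4.2] 0.78 [-17. -47.   4.]
top pigment_jar [ 692.9 -203.3    5.3] 0.67 [ 26. 101.   5.]
top knob [665.5 125.3 129.1] 0.64 [-301.  144.  129.]
top bar_pivot [682.6   0.7 131.2] 0.72 [-175.  134.  131.]
top eraser [387.3 -54.    3.1] 0.7 [-184. -166.    3.]
top tube [ 3.853e+02 -5.060e+01  2.000e-01] 0.46 [-188. -167.    0.]
```

View pics/c14top.png

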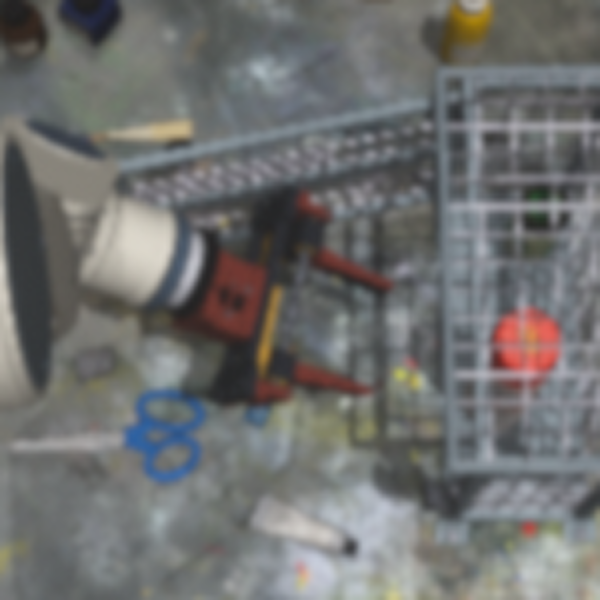

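View pics/c14side.png

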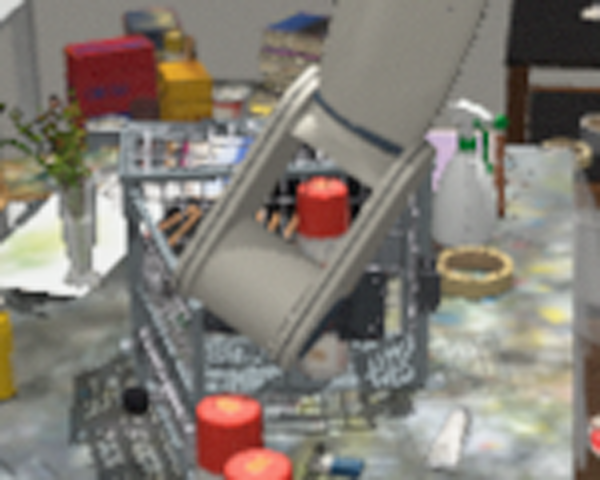

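```bash
python3 - <<'E'
from path import *
p,R=pose();q=np.array(ctrl.get_obs()['qpos'])
a=p+np.array([0,20,190.]);qa,e=ik(a,R,q);print(rows(a,R),qa.round(2),e)
Rk=Rot.from_euler('z',-77.3,degrees=True).as_matrix()@Rtool(-77.8,40,1)
b=knob(1.35,0)-(4-19)*Rk[:,2]; print('grasp tcp',b)
pre=b-60*Rk[:,2]; top=pre+np.array([12,5,190]); print('pre',pre,'top',top)
qt,e=ik(top,Rk,[.24,.9,.66,-.16,2.27,1.32]);print(qt.round(2),e)
for f in np.arange(0,1.01,.2):
    P,RR=fk(qa+f*(qt-qa),K); print(f,P.round(),RR[:,2].round(2))
E
```

```text
([0.001, 1.03, -0.749], [0.0, 0.0, 0.0]) [ 0.36  0.42  1.78 -0.95  1.52  0.71] 1.7053025658242404e-15
grasp tcp [659.18336194 119.19982444 118.50933335]
pre [694.16556117 135.43802069 164.47199994] top [706.16556117 140.43802069 354.47199994]
[ 0.23  0.87  0.71 -0.16  2.24  1.31] 3.9790393202565614e-15
0.0 [536. -56. 324.] [ 0.   -0.87 -0.5 ]
0.2 [570. -23. 326.] [-0.16 -0.81 -0.57]
0.4 [604.  17. 327.] [-0.31 -0.7  -0.64]
0.6000000000000001 [639.  61. 330.] [-0.43 -0.57 -0.7 ]
0.8 [674. 103. 339.] [-0.52 -0.42 -0.75]
1.0 [706. 140. 354.] [-0.58 -0.27 -0.77]
```

Request:
{"name": "move_arm", "arguments": {"motion": [[[0, 0.2, -0.15], [0, 0, 0]], [[0, 0.4, -0.3], [0, 0, 0]], [[0, 0.6, -0.45], [0, 0, 0]], [[0, 0.8, -0.6], [0, 0, 0]], [[0, 1.0, -0.75], [0, 0, 0]]], "gripper": 0.6}}

```text
t: 24.65
ee_pos: [536.1, -53.5, 321.3]
orientation: [2.095, 0.005, 0.004]
ft_force: [1.3, -0.5, -0.5]
width: 52.6
```

```bash
python3 - <<'E'
from path import *
Rk=Rot.from_euler('z',-77.3,degrees=True).as_matrix()@Rtool(-77.8,40,1)
top=knob(1.35,0)-(4-19+60)*Rk[:,2]+np.array([12,5,190])
qt,e=ik(top,Rk,[.24,.9,.66,-.16,2.27,1.32])
jpath(qt,2)
E
```

```text
now [536.1 -53.5 321.3] t 24.65
call 0 [536. -54. 321.] [ 0.   -0.87 -0.5 ]
   [0.12, -0.04, -0.09] [0.03, -0.08, 0.11]
   [0.23, -0.1, -0.2] [0.06, -0.17, 0.22]
   [0.34, -0.16, -0.31] [0.1, -0.26, 0.31]
   [0.46, -0.22, -0.43] [0.13, -0.34, 0.4]
   [0.57, -0.28, -0.56] [0.16, -0.43, 0.47]
call 1 [622.  40. 326.] [-0.37 -0.64 -0.67]
   [0.01, -0.11, -0.15] [0.02, -0.09, 0.07]
   [0.02, -0.22, -0.3] [0.04, -0.17, 0.13]
   [0.03, -0.32, -0.46] [0.06, -0.26, 0.18]
   [0.05, -0.4, -0.61] [0.08, -0.34, 0.22]
   [0.07, -0.46, -0.76] [0.09, -0.41, 0.25]
```

Request:
{"name": "move_arm", "arguments": {"motion": [[[0.12, -0.04, -0.09], [0.03, -0.08, 0.11]], [[0.23, -0.1, -0.2], [0.06, -0.17, 0.22]], [[0.34, -0.16, -0.31], [0.1, -0.26, 0.31]], [[0.46, -0.22, -0.43], [0.13, -0.34, 0.4]], [[0.57, -0.28, -0.56], [0.16, -0.43, 0.47]]]}}

```text
t: 25.28
ee_pos: [621.8, 41.3, 325.7]
orientation: [2.169, -0.807, -0.177]
ft_force: [-0.4, 0.3, -0.6]
width: 52.5
```

Request:
{"name": "move_arm", "arguments": {"motion": [[[0.01, -0.11, -0.15], [0.02, -0.09, 0.07]], [[0.02, -0.22, -0.3], [0.04, -0.17, 0.13]], [[0.03, -0.32, -0.46], [0.06, -0.26, 0.18]], [[0.05, -0.4, -0.61], [0.08, -0.34, 0.22]], [[0.07, -0.46, -0.76], [0.09, -0.41, 0.25]]]}}

```text
t: 25.9
ee_pos: [706.2, 140.8, 353.3]
orientation: [2.114, -1.353, -0.49]
ft_force: [-0.3, 0.1, -0.0]
width: 52.7
```

```bash
python3 log.py; python3 - <<'E'
from path import *
L=[]
for c in ('side','top'):
    im=ctrl.get_image(c); cv2.imwrite(f'pics/c15{c}.png',im['pixels'][:,:,::-1])
    for n in ('knob','bar_pivot','can'):
      for d in ctrl.pinpoint(c,n)[:3]: print(c,n,np.round(d['location'],1),round(d['p'],2))
print(knob(1.35,0),cage(np.array([-60,148,130])+Rot.from_euler('z',-1.35).as_matrix()@[-17,-118,0]))
Rk=Rot.from_euler('z',-77.3,degrees=True).as_matrix()@Rtool(-77.8,40,1)
b=knob(1.35,0)-(4-19)*Rk[:,2]
print(rows(b-60*Rk[:,2],Rk))
E
```

```text
25.9 [706.2 140.8 353.3] [ 0.235  0.871  0.714 -0.162  2.237  1.318] [-0.3  0.1 -0. ] 52.7
[[ 0.42 -0.7  -0.58]
 [-0.91 -0.32 -0.27]
 [ 0.    0.64 -0.77]]
side knob [670.  125.  131.1] 0.44
side knob [ 720.1 -109.5  131.2] 0.42
side bar_pivot [684.4   5.5 133.2] 0.71
side bar_pivot [ 419.7 -145.7  152.7] 0.48
side can [329.3 500.6  -0. ] 0.92
side can [ 540.7 -195.7    6.3] 0.85
side can [5.497e+02 2.708e+02 3.000e-01] 0.84
top knob [668.1 126.6 131.3] 0.58
top bar_pivot [682.    2.9 132. ] 0.59
top can [ 537.6 -194.4    5.7] 0.74
top can [509.9 359.7   4.4] 0.55
[667.92891175 123.2593735  130.        ] [686.31385762   5.03926623 130.        ]
([-0.003, -0.747, 1.017], [-0.001, -0.003, -0.0])
```

View pics/c15side.png

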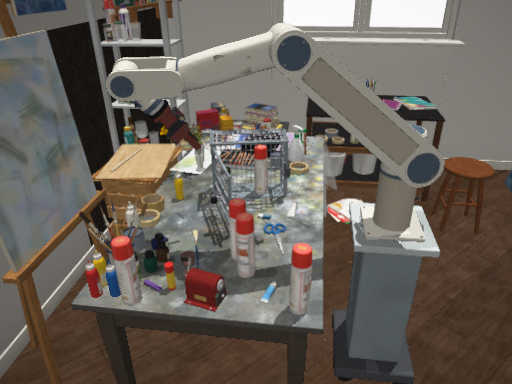

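Request:
{"name": "move_arm", "arguments": {"motion": [[[0, -0.15, 0.2], [0, 0, 0]], [[0, -0.3, 0.4], [0, 0, 0]], [[0, -0.45, 0.6], [0, 0, 0]], [[0, -0.6, 0.8], [0, 0, 0]], [[0, -0.74, 1.0], [0, 0, 0]]]}}

```text
t: 26.92
ee_pos: [695.3, 135.5, 166.2]
orientation: [2.116, -1.35, -0.487]
ft_force: [0.4, 0.4, 0.2]
width: 52.6
```

```bash
python3 log.py; python3 - <<'E'
from path import *
Rk=Rot.from_euler('z',-77.3,degrees=True).as_matrix()@Rtool(-77.8,40,1)
print(rows(np.array([660.4,120.7,119.5]),Rk))
im=ctrl.get_image('side')
for d in ctrl.pinpoint('side','knob')[:3]: print(np.round(d['location'],1),round(d['p'],2))
a=im['pixels'][130:250,150:300,::-1]
cv2.imwrite(f'pics/c16.png',cv2.resize(a,None,fx=4,fy=4,interpolation=cv2.INTER_CUBIC))
E
```

```text
26.93 [695.3 135.5 166.2] [ 0.233  0.974  0.914 -0.141  1.936  1.365] [0.4 0.4 0.2] 52.6
[[ 0.42 -0.7  -0.58]
 [-0.91 -0.32 -0.27]
 [ 0.    0.64 -0.77]]
([-0.01, -0.006, 0.401], [-0.001, -0.003, -0.0])
[669.6 124.8 133.6] 0.7
[387.3 -47.5  -1.9] 0.49
```

View pics/c16.png

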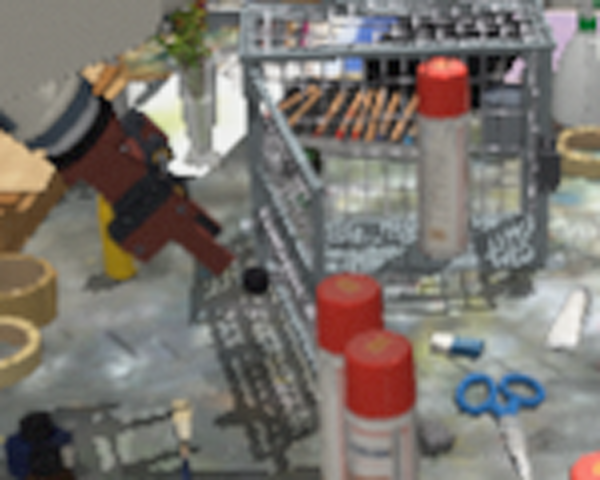

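The fingers at (225,265) are lined up on the knob at (257,280), and the can stands in the cage. I'll advance and grip.

Request:
{"name": "move_arm", "arguments": {"motion": [[[-0.01, 0, 0.12], [0, 0, 0]], [[-0.01, 0, 0.24], [0, 0, 0]], [[-0.01, 0, 0.34], [0, 0, 0]], [[-0.01, 0, 0.4], [0, 0, 0]], [[-0.01, 0, 0.4], [0, 0, 0]]]}}

```text
t: 27.65
ee_pos: [660.2, 120.4, 121.3]
orientation: [2.115, -1.351, -0.488]
ft_force: [-0.9, -0.1, 0.3]
width: 53.0
```

Request:
{"name": "move_arm", "arguments": {"motion": [[[0, 0, 0], [0, 0, 0]], [[0, 0, 0], [0, 0, 0]], [[0, 0, 0], [0, 0, 0]], [[0, 0, 0], [0, 0, 0]], [[0, 0, 0], [0, 0, 0]]], "gripper": 0}}

```text
t: 28.28
ee_pos: [660.6, 120.4, 121.3]
orientation: [2.115, -1.351, -0.487]
ft_force: [0.9, -1.1, 2.2]
width: 26.5
```

```bash
python3 log.py; python3 - <<'E'
from path import *
p,R=pose();k0=knob(1.35,0)
print(rows(p+knob(1.35,.38)-k0,R))
p2=p+knob(1.35,.38)-k0;H=cage([-60,148,0])
for th in np.arange(1,6)*.09:
    Q=Rot.from_euler('z',th).as_matrix(); print(rows(H+Q@(p2-H),Q@R,frm=(p2,R)))
E
```

```text
28.27 [660.6 120.4 121.3] [ 0.225  0.957  1.058 -0.14   1.81   1.377] [ 0.9 -1.1  2.2] 26.5
[[ 0.42 -0.7  -0.58]
 [-0.91 -0.32 -0.27]
 [ 0.    0.64 -0.77]]
([0.055, 0.182, -0.218], [0.0, 0.0, 0.0])
([-0.019, 0.104, 0.087], [0.0, 0.055, -0.066])
([-0.026, 0.21, 0.175], [0.0, 0.11, -0.132])
([-0.021, 0.315, 0.263], [0.001, 0.165, -0.198])
([-0.003, 0.42, 0.351], [0.001, 0.22, -0.264])
([0.026, 0.523, 0.437], [0.001, 0.276, -0.33])
```

Request:
{"name": "move_arm", "arguments": {"motion": [[[0.01, 0.05, -0.06], [0, 0, 0]], [[0.015, 0.1, -0.12], [0, 0, 0]], [[0.03, 0.14, -0.17], [0, 0, 0]], [[0.055, 0.18, -0.22], [0, 0, 0]], [[0.055, 0.18, -0.22], [0, 0, 0]]]}}

```text
t: 28.9
ee_pos: [664.9, 114.1, 166.3]
orientation: [2.117, -1.353, -0.487]
ft_force: [-1.8, 6.8, 2.6]
width: 26.5
```

Request:
{"name": "move_arm", "arguments": {"motion": [[[-0.019, 0.104, 0.087], [0, 0.055, -0.066]], [[-0.026, 0.21, 0.175], [0, 0.11, -0.132]], [[-0.021, 0.315, 0.263], [0, 0.165, -0.198]], [[-0.003, 0.42, 0.351], [0, 0.22, -0.264]], [[0.026, 0.523, 0.437], [0, 0.276, -0.33]]]}}

```text
t: 29.52
ee_pos: [572.6, 67.5, 165.1]
orientation: [2.326, -0.827, -0.298]
ft_force: [-3.6, 4.0, -0.3]
width: 26.1
```

Request:
{"name": "move_arm", "arguments": {"motion": [[[-0.019, 0.104, 0.087], [0, 0.055, -0.066]], [[-0.026, 0.21, 0.175], [0, 0.11, -0.132]], [[-0.021, 0.315, 0.263], [0, 0.165, -0.198]], [[-0.003, 0.42, 0.351], [0, 0.22, -0.264]], [[0.026, 0.523, 0.437], [0, 0.276, -0.33]]]}}

```text
t: 30.15
ee_pos: [510.2, -15.1, 165.0]
orientation: [2.429, -0.284, -0.103]
ft_force: [-2.8, 2.7, -0.7]
width: 26.7
```

```bash
python3 log.py; python3 - <<'E'
from path import *
p,R=pose();H=cage([-60,148,0])
print(np.rad2deg(np.arctan2(R[1,2],R[0,2])),np.rad2deg(np.arccos(-R[2,2])))
for c in ('side','top'):
    im=ctrl.get_image(c)
    for n in ('knob','bar_pivot'):
      for d in ctrl.pinpoint(c,n)[:2]: print(c,n,np.round(d['location'],1),round(d['p'],2))
print(knob(.45,.38),knob(.45,.34))
# target at shut: same tool-knob relation as at opening lifted pose (490.4,-116.2,163.1)
Rt=Rtool(-77.8,40,1)
for th in (.1,.2,.3,.36,.42,.45):
    Q=Rot.from_euler('z',th).as_matrix(); pt=H+Q@(p-H); print(th,pt.round(1),rows(pt,Q@R))
E
```

```text
30.15 [510.2 -15.1 165. ] [ 0.291  0.54   1.8   -0.624  1.264  0.86 ] [-2.8  2.7 -0.7] 26.7
[[ 0.97 -0.18 -0.15]
 [-0.23 -0.74 -0.63]
 [ 0.    0.64 -0.77]]
-103.30178743573059 40.03480361220323
side knob [513.4  -6.  170.8] 0.46
side bar_pivot [609.8 -65.1 133.5] 0.94
top knob [510.9  -6.1 169.7] 0.77
top bar_pivot [606.4 -68.5 130. ] 0.91
[513.7118887   -7.7827988  172.65585398] [512.13685603  -7.40225    168.3510156 ]
0.1 [501.9 -36.6 165. ] ([-0.021, 0.121, 0.1], [-0.0, 0.066, -0.077])
0.2 [495.7 -58.7 165. ] ([-0.026, 0.239, 0.199], [-0.0, 0.127, -0.151])
0.3 [491.8 -81.4 165. ] ([-0.016, 0.356, 0.297], [0.0, 0.188, -0.224])
0.36 [490.6 -95.2 165. ] ([-0.002, 0.426, 0.356], [0.0, 0.225, -0.268])
0.42 [ 490.1 -109.   165. ] ([0.017, 0.495, 0.414], [0.0, 0.262, -0.311])
0.45 [ 490.2 -115.9  165. ] ([0.029, 0.529, 0.442], [0.0, 0.281, -0.333])
```

Request:
{"name": "move_arm", "arguments": {"motion": [[[-0.02, 0.121, 0.1], [0, 0.066, -0.077]], [[-0.026, 0.239, 0.199], [0, 0.127, -0.151]], [[-0.016, 0.356, 0.297], [0, 0.188, -0.224]], [[0.004, 0.448, 0.375], [0, 0.237, -0.282]], [[0.025, 0.518, 0.433], [0, 0.275, -0.326]]]}}

```text
t: 31.08
ee_pos: [490.4, -115.6, 164.7]
orientation: [2.43, 0.255, 0.094]
ft_force: [-7.2, 1.2, 1.3]
width: 26.7
```

```bash
python3 log.py; python3 - <<'E'
from path import *
p,R=pose()
for c in ('side','top'):
    im=ctrl.get_image(c)
    for n in ('knob','bar_pivot'):
      for d in ctrl.pinpoint(c,n)[:1]: print(c,n,np.round(d['location'],1),round(d['p'],2),tocage(d['location']).round(1))
    a=im['pixels'][105:225,180:330,::-1]
    cv2.imwrite(f'pics/c17{c}.png',cv2.resize(a,None,fx=4,fy=4,interpolation=cv2.INTER_CUBIC))
print(tocage(knob(0,.36)))
E
```

```text
31.07 [ 490.4 -115.6  164.7] [ 0.15   0.398  2.081 -0.972  0.893  0.665] [-7.2  1.2  1.3] 26.7
[[ 0.98  0.16  0.13]
 [ 0.21 -0.75 -0.63]
 [ 0.    0.64 -0.76]]
side knob [ 489.2 -104.5  168.5] 0.47 [-113.4  -77.1  168.5]
side bar_pivot [ 602.3 -115.4  130.9] 0.74 [-78.9  31.2 130.9]
top knob [ 420.2 -144.9  153.1] 0.6 [ -88.5 -153.   153.1]
top bar_pivot [ 599.  -118.9  125.8] 0.82 [-76.2  27.2 125.8]
[-110.          -77.62813472  170.51153683]
```

View pics/c17top.png

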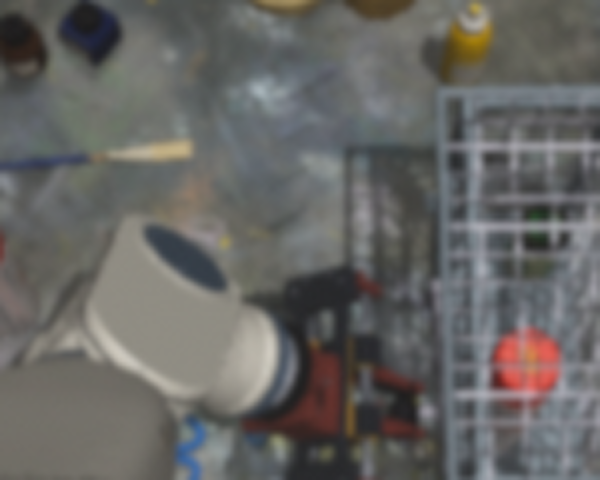

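Request:
{"name": "move_arm", "arguments": {"motion": [[[0, 0.013, 0.011], [0, 0, 0]], [[0, 0.013, 0.011], [0, 0, 0]], [[-0.015, -0.03, 0.06], [0, 0, 0]], [[-0.03, -0.07, 0.11], [0, 0, 0]], [[-0.04, -0.12, 0.17], [0, 0, 0]]]}}

```text
t: 32.0
ee_pos: [484.3, -117.6, 132.4]
orientation: [2.433, 0.251, 0.093]
ft_force: [-13.5, 12.3, 3.3]
width: 26.8
```

```bash
python3 log.py; python3 - <<'E'
from path import *
im=ctrl.get_image('side');p,R=pose()
print([(np.round(d['location']),round(d['p'],2)) for d in ctrl.pinpoint('side','knob')[:2]])
a=im['pixels'][105:225,180:330,::-1]
cv2.imwrite(f'pics/c18.png',cv2.resize(a,None,fx=4,fy=4,interpolation=cv2.INTER_CUBIC))
print(rows([483.9,-118.5,118.5],R))
E
```

```text
32.0 [ 484.3 -117.6  132.4] [ 0.146  0.457  2.104 -1.028  0.846  0.753] [-13.5  12.3   3.3] 26.8
[[ 0.98  0.16  0.13]
 [ 0.2  -0.75 -0.63]
 [ 0.    0.64 -0.77]]
[(array([ 484., -108.,  140.]), 0.55)]
([-0.004, -0.052, 0.071], [0.0, 0.0, 0.0])
```

View pics/c18.png

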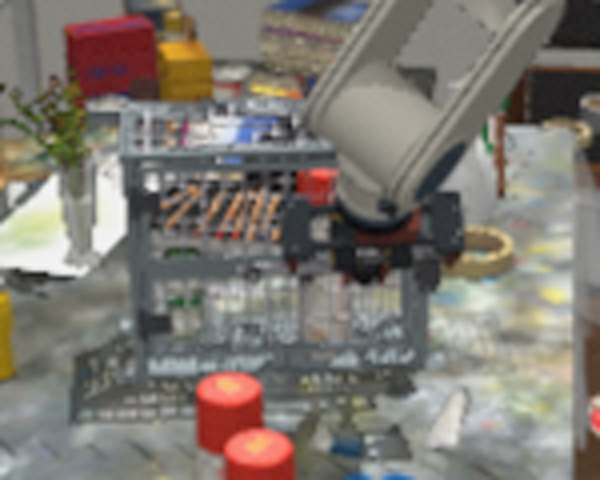

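Request:
{"name": "move_arm", "arguments": {"motion": [[[-0.015, -0.02, 0.03], [0, 0, 0]], [[-0.02, -0.04, 0.05], [0, 0, 0]], [[-0.02, -0.052, 0.07], [0, 0, 0]], [[-0.02, -0.052, 0.07], [0, 0, 0]], [[-0.02, -0.052, 0.07], [0, 0, 0]]]}}

```text
t: 32.72
ee_pos: [484.1, -118.5, 120.3]
orientation: [2.433, 0.253, 0.098]
ft_force: [-8.2, 13.5, 5.5]
width: 26.6
```

```bash
python3 log.py; python3 - <<'E'
from path import *
im=ctrl.get_image('side');p,R=pose()
print([(np.round(d['location']),round(d['p'],2)) for d in ctrl.pinpoint('side','knob')[:2]])
im=ctrl.get_image('top')
print([(np.round(d['location']),round(d['p'],2)) for d in ctrl.pinpoint('top','knob')[:2]])
E
```

```text
32.73 [ 484.1 -118.5  120.3] [ 0.144  0.482  2.11  -1.058  0.827  0.792] [-8.2 13.5  5.5] 26.6
[[ 0.98  0.16  0.14]
 [ 0.21 -0.75 -0.63]
 [ 0.    0.64 -0.77]]
[(array([ 483., -108.,  132.]), 0.51)]
[(array([ 483., -107.,  130.]), 0.74), (array([ 598., -119.,  132.]), 0.34)]
```

The knob is down at z≈131. I'll release and retreat.

Request:
{"name": "move_arm", "arguments": {"motion": [[[0, 0, 0], [0, 0, 0]], [[0, 0, 0], [0, 0, 0]], [[0, 0, 0], [0, 0, 0]], [[0, 0, -0.1], [0, 0, 0]], [[0, 0, -0.25], [0, 0, 0]]], "gripper": 0.55}}

```text
t: 33.55
ee_pos: [478.2, -95.6, 149.2]
orientation: [2.431, 0.257, 0.096]
ft_force: [-1.1, -0.7, 0.0]
width: 47.9
```

Request:
{"name": "move_arm", "arguments": {"motion": [[[0, 0, -0.2], [0, 0, 0]], [[0, 0, -0.4], [0, 0, 0]], [[0, 0, -0.6], [0, 0, 0]], [[0, 0, -0.8], [0, 0, 0]], [[0, 0, -1.0], [0, 0, 0]]]}}

```text
t: 34.17
ee_pos: [457.4, -0.4, 264.9]
orientation: [2.432, 0.258, 0.098]
ft_force: [0.4, -0.8, 0.7]
width: 48.5
```

```bash
python3 log.py; python3 - <<'E'
from path import *
for c in ('side','top'):
    im=ctrl.get_image(c)
    for n in ('knob','bar_pivot','can','pigment_jar','catch_lip','eraser','tube','goblet','tape','water_jar'):
      for d in ctrl.pinpoint(c,n)[:4]:
        if d['p']>.4: print(c,n,np.round(d['location']),round(d['p'],2))
    a=im['pixels'][105:225,180:330,::-1]
    if c=='side': a=a[10:95,10:130]
    cv2.imwrite(f'pics/c19{c}.png',cv2.resize(a,None,fx=5,fy=5,interpolation=cv2.INTER_CUBIC))
E
```

```text
34.17 [ 4.574e+02 -4.000e-01  2.649e+02] [ 0.412  0.221  2.013 -0.747  1.188  0.591] [ 0.4 -0.8  0.7] 48.5
[[ 0.98  0.16  0.14]
 [ 0.21 -0.75 -0.63]
 [ 0.    0.64 -0.77]]
side knob [ 481. -110.  130.] 0.6
side bar_pivot [ 602. -115.  130.] 0.84
side can [326. 500.   0.] 0.86
side can [ 539. -197.    4.] 0.85
side can [549. 271.   1.] 0.83
side can [507. 359.  -2.] 0.81
side pigment_jar [ 695. -199.    8.] 0.57
side catch_lip [ 420. -147.  152.] 0.91
side catch_lip [ 498. -482.    1.] 0.66
side tube [ 724. -111.  132.] 0.61
side tube [385. -45.  -4.] 0.47
side goblet [699. 380.  -0.] 0.7
side tape [ 384. -448.   -0.] 0.68
side water_jar [ 496. -478.   -2.] 0.5
top knob [ 481. -107.  130.] 0.79
top bar_pivot [ 600. -120.  130.] 0.88
top can [ 536. -190.    4.] 0.85
top can [327. 496.   1.] 0.71
top pigment_jar [ 693. -201.    1.] 0.75
top catch_lip [ 421. -145.  151.] 0.9
top tube [388. -52.   3.] 0.69
top goblet [695. 381.   0.] 0.47
top tape [ 386. -445.    4.] 0.54
top water_jar [ 497. -479.    5.] 0.91
top water_jar [499.  16.  -1.] 0.75
```

View pics/c19side.png

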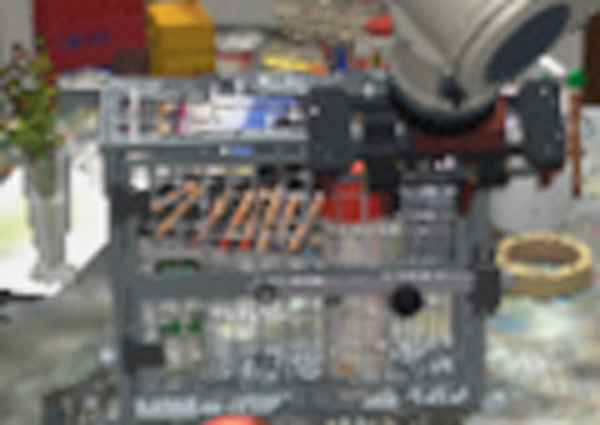

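View pics/c19top.png

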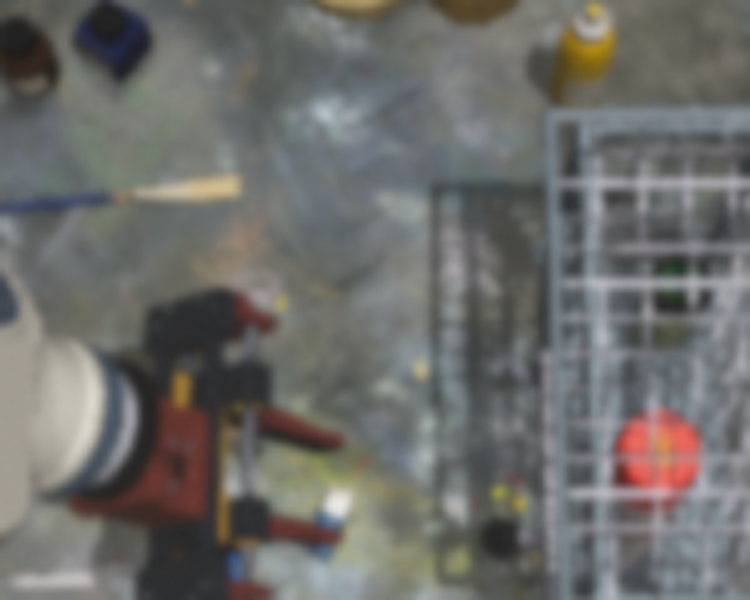

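The bar is level with its end behind the catch (crop px (485,285)) and the knob is back at its shut position (481,-109,130). The can and jar are upright, the bystanders are where they were and the robot is clear, so I'm handing in.

```bash
python3 -c "
from workcell import ctrl
print(ctrl.close_job())"
```

```text
the job is handed in; nothing more can be done
None
```

The can is standing in the cage with the gate shut and latched, and I handed the job in at about 34 s of the 72 s. No verdict is reported, so success rests on the checks below.

**What I did:**
- **Opening:** I gripped the knob and lifted the bar about 0.36 rad with the gate still shut. Then I swung the gate to about 1.35 rad, lowered the bar and let go.
- **The can:** I took the can nearest the base, at about (411, 298), with the tool tilted 60°. That is steeper than the 35 to 45° in the brief; at a smaller tilt I worked out that the gripper's body would hit the can's top. I carried it upright and set it down at about (-15, -47) in the cage's frame.
- **Shutting:** I gripped the knob again and swung the gate to with the bar held up at about 0.35 rad. Then I lowered the bar behind the catch, let go and backed out.

**Last checks before handing in:**
- **Gate and bar:** Both cameras put the knob at about (481, -109, 130), its original shut position. The bar looked level with its end in the catch. I had no direct reading of the joint angles. The play in the catch could leave the gate up to about 0.014 rad open, still under the 0.025 limit.
- **Can and jar:** The can was upright with its base at about 4 mm, on the floor. The jar was within a few mm of its starting place.
- **Bystanders:** The goblet, tape, water jar and tube were unmoved within the networks' error. The eraser was not reported under its own name in the last pictures. One detection labelled "water_jar" sat at its original spot, about (499, 16).
- **Robot:** It touched nothing, with force readings of about 1 N or less.

The networks gave a few other wrong labels, such as "tube" at the gate hinge. I set those aside because the pictures did not support them.

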